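# Change the flash lamps in the laser's lamp cradle

## Robot

A 7-joint arm with a two-finger parallel gripper is mounted at the origin on a cart in front of the work surface, level with it; the furniture and walls round the work are solid. World frame = base frame: x ahead of the robot, y to its left, z up, the work surface at z = 0. Lengths are in mm, angles in rad, forces in N, time in s.
With the tool pointing down it reaches from about 400 to 875 mm from the base axis. Payload 4.4 kg.
Tool frame: the origin (TCP) lies at the very end of the fingers, on their centre line; the grasp point (between the pads) lies 19 mm behind it; z points along the fingers, y is the line along which they close (so a half turn about z gives the same grasp; the last joint's range is limited). The gripper opens to 85 mm and grips with 20 to 120 N. Pads are 22 mm wide; open, the fingers measure 114 mm over their backs; the gripper's body (76 mm by 85 mm) begins 54 mm behind the grasp point. The pads swing forward as they close: fully open they stand 13 mm farther back than shut.
Start: joints at [1.077, 0.628, 0.038, 1.517, -0.027, 0.996, -0.02], TCP at [269.694, -591.425, 231.313] pointing down, gripper open.
Joint ranges: [-3.06, 3.06], [-0.37, 2.12], [-1.25, 1.32], [0.18, 2.47], [-1.1, 4.24], [0.23, 1.98], [-2.94, 2.94]. Speed limits (rad/s): [2.57, 2.57, 3.14, 3.14, 3.14, 3.14, 3.14].

## Interface

Orientations are given as [roll, pitch, yaw] about the fixed x, y, z axes, in that order (R = Rz(yaw) Ry(pitch) Rx(roll)).
In Python, from cell import read_state, get_image, camera_info, finish_job gives the robot as it stands.
- The arm moves only by the tool play_rows, never from a script. Its argument "deltas" is one flat list of numbers, 7 for each row, row after row: the shift along the tool's x, y, z in mm, then the turn, a rotation vector about the tool's x, y, z in rad, then the opening, from 0 (shut) to 1 (fully open). In form: [dx, dy, dz, ax, ay, az, grip, dx, dy, dz, ax, ay, az, grip, ...]. A call has 1 to 10 rows; each row is the pose to reach, as a shift and turn from the pose commanded when the call began, along the tool's axes at that moment; what a row does not reach only later rows make up. A row lasts 1/8 s, in which the tool goes at most 62.5 mm and 10.7 degrees, less where a joint would pass 70% of its speed; a pose out of reach is approached as far as the arm can. A call with a gripper value outside its range is refused whole. The fingers move at their own pace and stop on an object; the grip force is fixed at half the most. Time passes only in rows, so rows that repeat a pose let the fingers close. It gives the time, the measured TCP pose, the force, the opening and the grip force at its end, in the units of the state.
- read_state(): the state, without advancing time (a new reading comes with each control period).
- get_image(name): name is "scene" or "top" or "wrist"; returns the picture (384x512x3 uint8, red, green, blue); there is no depth.
- camera_info(name): a dict with "fx", "fy", "cx", "cy" (pixels), "T" (4x4, takes a point from camera to world coordinates). Camera axes: x right, y down, z forward; pixel columns grow to the right and rows downward; lengths in mm; the calibration is good to about 2 mm. The wrist camera is an equidistant fisheye: a pixel r from the principal point sees the ray r / f radians off the axis. A picture is of the moment at which its call begins: read the wrist's pose just before it. camera_info takes no time and is no camera call; for the wrist camera it gives the pose at the moment of the call.
- finish_job(): hands the job in; it is judged then, once.
The state is a dict: "clock": time; "qpos": joint angles; "qd": joint speeds; "tau": joint torques, N m; "eef_pos": TCP position; "tool_rot": TCP orientation; "force": force on the tool from outside, world axes, zero at the start; "torque": the same for the moment, N m; "width": finger opening in mm; "gripper_force": force on a finger pad.
Only numpy, scipy, OpenCV 4.12 (cv2) and the standard library are available. Lean on these libraries where they do the work, as an engineer would, in place of code of your own. Each camera call takes 0.05 s, during which the arm holds its last target. There are 200 camera calls.

## Task

Change the flash lamps in the lamp cradle: slide its clear guard fully open, move every spent lamp (blackened tube, brass caps) from the vee lanes to the near green tray so that it lies flat on the tray's floor, lay every good lamp (clear tube, white caps) level in a lane of its own with its caps outside the blue bars, and then slide the guard fully shut again. The lamps are fragile quartz: never grip or press one with more than 15 N. Leave the loupe and the ring where they are.

Things in the scene. Friction and masses are not known exactly. Their poses are not given: they have to be found in the camera images.
- new_lamp_0: good flash lamp: clear glass tube, 14 mm thick, a square white ceramic cap at each end. 110 mm long; caps 22 x 22 mm, 15 mm long, so 80 mm of bare tube. About 0.05 kg. Fragile: cracks if the fingers grip or press it with over 15 N. Origin at its middle on the tube's axis; x along the tube, both ends alike. At first on the bench, lying on its caps (axis 11 mm up). May be absent
- new_lamp_1: good flash lamp: clear glass tube, 14 mm thick, a square white ceramic cap at each end. 110 mm long; caps 22 x 22 mm, 15 mm long, so 80 mm of bare tube. About 0.05 kg. Fragile: cracks if the fingers grip or press it with over 15 N. Origin at its middle on the tube's axis; x along the tube, both ends alike. At first on the bench, lying on its caps (axis 11 mm up). May be absent
- new_lamp_2: good flash lamp: clear glass tube, 14 mm thick, a square white ceramic cap at each end. 110 mm long; caps 22 x 22 mm, 15 mm long, so 80 mm of bare tube. About 0.05 kg. Fragile: cracks if the fingers grip or press it with over 15 N. Origin at its middle on the tube's axis; x along the tube, both ends alike. At first on the bench, lying on its caps (axis 11 mm up). May be absent
- spent_lamp_0: spent flash lamp: blackened tube, 14 mm thick, a square brass cap at each end. 110 mm long; caps 22 x 22 mm, 15 mm long, so 80 mm of bare tube. About 0.05 kg. Fragile: cracks if the fingers grip or press it with over 15 N. Origin at its middle on the tube's axis; x along the tube, both ends alike. At first in a lane of the cradle, under the guard. May be absent
- spent_lamp_1: spent flash lamp: blackened tube, 14 mm thick, a square brass cap at each end. 110 mm long; caps 22 x 22 mm, 15 mm long, so 80 mm of bare tube. About 0.05 kg. Fragile: cracks if the fingers grip or press it with over 15 N. Origin at its middle on the tube's axis; x along the tube, both ends alike. At first in a lane of the cradle, under the guard. May be absent
- spent_lamp_2: spent flash lamp: blackened tube, 14 mm thick, a square brass cap at each end. 110 mm long; caps 22 x 22 mm, 15 mm long, so 80 mm of bare tube. About 0.05 kg. Fragile: cracks if the fingers grip or press it with over 15 N. Origin at its middle on the tube's axis; x along the tube, both ends alike. At first in a lane of the cradle, under the guard. May be absent
- cradle: fixed lamp cradle, base plate 186 (x) x 276 (y) x 12 mm, from y = -73 to 203 mm of its origin (on the bench, under the middle lane). Two blue bars, 8 mm thick, at y = -30 and 30 mm, have 90-degree vees at x = -52, 0, 52 mm (30 mm wide on top, tops 44 mm over the bench). A vee pair is a lane: a lamp lies along cradle y, bare tube in both vees, caps outside the bars (6 mm play each way)
- lane_0 (a point): lane at cradle x = -52 mm: the place of the middle of a seated lamp, on its axis (z 38.5 mm). Axes as the cradle's
- lane_1 (a point): lane at cradle x = 0 mm: the place of the middle of a seated lamp, on its axis (z 38.5 mm). Axes as the cradle's
- lane_2 (a point): lane at cradle x = 52 mm: the place of the middle of a seated lamp, on its axis (z 38.5 mm). Axes as the cradle's
- guard (a joint): clear sliding guard of the cradle, a tunnel open at both ends, yellow strips on top, 178 (x) x 126 (y) mm, top 66 mm over the bench. Slides along the cradle's +y: 0 closed (over the lanes, at its stop), 0.130 m fully open (clear of the lanes, at its stop). Needs 1 to 2 N, stays where left; may start a little open
- guard_grip (a point): middle of the red grip bar upright on the guard, 84 mm above the bench: 44 mm (cradle x) by 14 mm (cradle y), from 66 to 96 mm above the bench. Axes as the cradle's; it moves with the guard
- spent_tray: fixed shallow green tray on the near half of the bench (another green tray far at the back, by the wall, is not meant), 126 (x) x 196 (y) x 30 mm, inner floor 104 x 174 mm, 2 mm above the bench, walls 28 mm high. Origin under its middle; y along its long side
- loupe_by: bystander: black cup loupe, 34 mm in diameter, 31 mm high; origin under its middle
- ring_by: bystander: grey turned ring, 26 mm in diameter, 16 mm high; origin under its middle

How it is judged:
By the outcome, as a careful person would: the job done as asked, in the order asked, and still so for the second after the job is handed in, with the robot touching nothing.
Of new_lamp_0, new_lamp_1, new_lamp_2 only 2 to 3 are there at a start; the rules pass over those that are not, and their reading is None.
Of spent_lamp_0, spent_lamp_1, spent_lamp_2 only 2 to 2 are there at a start; the rules pass over those that are not, and their reading is None.
At some moment in a run one of new_lamp_0, new_lamp_1, new_lamp_2 may be knocked a few centimetres aside while the robot is not near it.
Once in a run the grip may slacken for a moment while it holds something.
It also fails if it takes over 200 s, if anything falls off the work surface, if the arm or the gripper's body presses on something with over 40 N, if the wrist force passes 120 N, or if a joint passes its speed limit or range.

## Working session

There is one attempt and no reset: what is moved stays moved. The work goes in short steps, Python scripts to look and compute and a tool call to move; the robot and the scene stay as the last step left them, time stands still between calls to the robot, and variables do not carry over. Pictures are saved under pics/ and viewed, at most 14 in all, crops included, and the job is handed in when it is done.

Besides the shell and the picture viewer there is one more tool, called after "Call:" as a command line: name --argument value ..., lists and objects as JSON in quotes. play_rows: Moves the arm, as the interface text tells. Its arguments: {"type":"object","properties":{"deltas":{"type":"array"}},"required":["deltas"]}

```bash
ls; mkdir -p pics
python3 - <<'E'
from cell import *
import cv2,numpy as np
s=read_state(); print(s)
for n in("scene","top"):
    cv2.imwrite(f"pics/{n}0.png",cv2.resize(get_image(n)[:,:,::-1],(800,600),interpolation=cv2.INTER_CUBIC))
for n in("scene","top","wrist"):
    c=camera_info(n); print(n,c["fx"],c["fy"],c["cx"],c["cy"]); print(np.round(c["T"],3))
E
```

```text
pics
{'clock': 0.0, 'qpos': array([ 1.07719536,  0.62933419,  0.03843729,  1.51834995, -0.02698237,
        0.99628108, -0.02001254]), 'qd': array([-0.0007157 ,  0.00045318,  0.00113257, -0.00124676, -0.00132484,
        0.00048467, -0.00023931]), 'tau': array([ 3.70773378e-04, -5.63399184e+01,  1.22629814e+00, -1.93444526e+01,
        1.09570508e-02,  1.06929091e-02,  8.82278698e-06]), 'eef_pos': array([ 269.43859649, -590.85771792,  230.40250059]), 'tool_rot': array([-3.13973832e+00,  3.54581966e-05,  4.27802237e-01]), 'force': array([-0.41731037, -0.76232717,  0.43203441]), 'torque': array([-0.00400081, -0.01139164, -0.04223252]), 'gripper_force': 0.0, 'width': 85.30244680943763}
scene 384.6237101537001 384.6237101537001 249.30979411386727 190.27447151222452
[[ 5.02000e-01 -5.65000e-01  6.55000e-01 -5.38000e-01]
 [-8.64000e-01 -3.12000e-01  3.95000e-01 -4.76792e+02]
 [-1.90000e-02 -7.64000e-01 -6.45000e-01  6.29208e+02]
 [ 0.00000e+00  0.00000e+00  0.00000e+00  1.00000e+00]]
top 389.2031962504558 389.2031962504558 251.77119473867702 193.1634795903148
[[ 5.000000e-03 -9.960000e-01  9.300000e-02  4.909510e+02]
 [-1.000000e+00 -2.000000e-03  3.100000e-02 -1.478710e+02]
 [-3.100000e-02 -9.300000e-02 -9.950000e-01  1.003105e+03]
 [ 0.000000e+00  0.000000e+00  0.000000e+00  1.000000e+00]]
wrist 297.3186396354542 297.3186396354542 254.8462646804581 194.25496946080975
[[ 4.15000e-01 -8.75000e-01 -2.49000e-01  3.31702e+02]
 [-9.10000e-01 -4.00000e-01 -1.11000e-01 -5.63552e+02]
 [-2.00000e-03  2.72000e-01 -9.62000e-01  3.73457e+02]
 [ 0.00000e+00  0.00000e+00  0.00000e+00  1.00000e+00]]
```

View pics/top0.png

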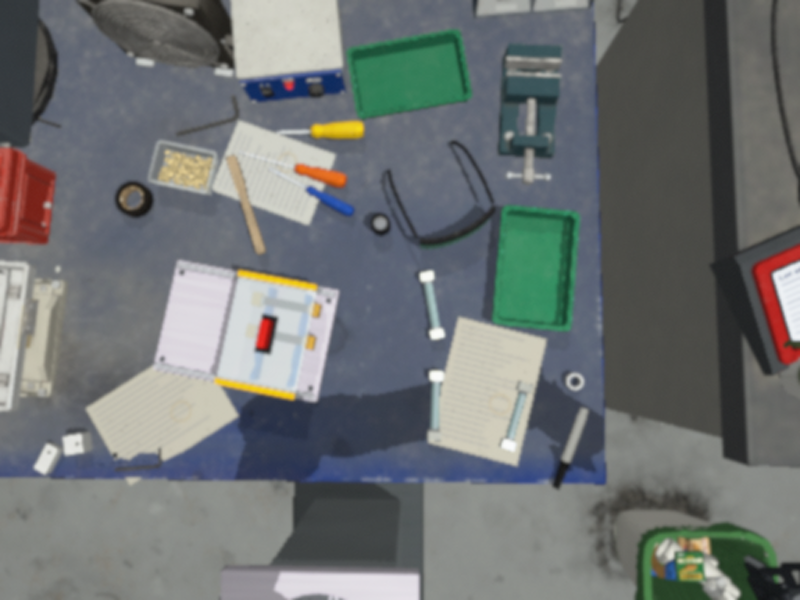

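View pics/scene0.png

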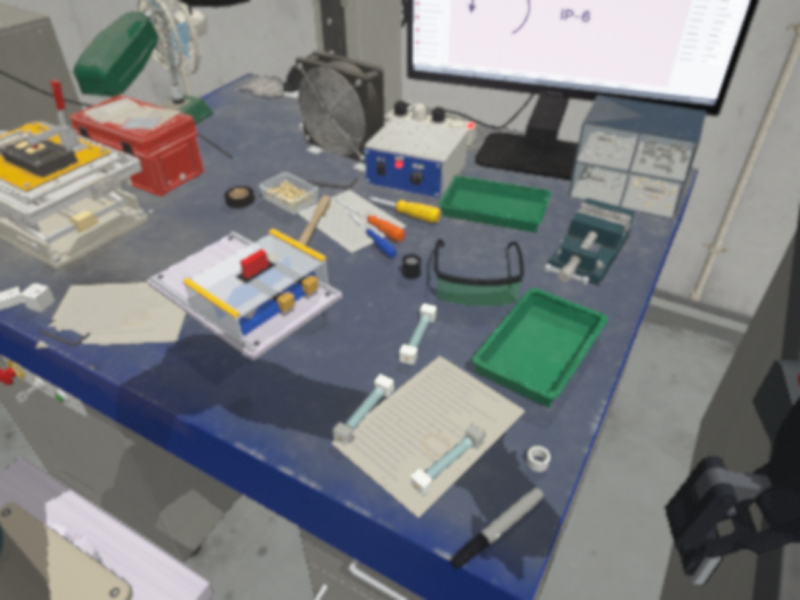

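```bash
cat > h.py <<'E'
from cell import *
import cv2,numpy as np
def w(n,uv,z,c=None):
    "pixels (512x384 frame) -> world xy at height z"
    c=c or camera_info(n); T=c["T"]; uv=np.atleast_2d(np.float64(uv)); out=[]
    for u,v in uv:
        a=np.array([(u-c["cx"])/c["fx"],(v-c["cy"])/c["fy"]])
        if n=="wrist":
            r=np.hypot(*a); d=np.r_[a/r*np.sin(r),np.cos(r)] if r>1e-9 else np.array([0,0,1.])
        else: d=np.r_[a,1]
        d=T[:3,:3]@d; out.append(T[:3,3]+d*(z-T[2,3])/d[2])
    return np.array(out)[:,:2]
def proj(n,p,c=None):
    c=c or camera_info(n); T=c["T"]; q=(np.atleast_2d(p)-T[:3,3])@T[:3,:3]
    if n=="wrist":
        h=np.hypot(q[:,0],q[:,1]); k=np.arctan2(h,q[:,2])/np.maximum(h,1e-9)
        return np.c_[c["fx"]*k*q[:,0]+c["cx"],c["fy"]*k*q[:,1]+c["cy"]]
    return np.c_[c["fx"]*q[:,0]/q[:,2]+c["cx"],c["fy"]*q[:,1]/q[:,2]+c["cy"]]
def blobs(im,lo,hi,amin=15):
    m=cv2.inRange(cv2.cvtColor(im,cv2.COLOR_RGB2HSV),np.array(lo),np.array(hi))
    n,l,st,ce=cv2.connectedComponentsWithStats(m)
    return [(st[i,4],ce[i],cv2.minAreaRect(np.argwhere(l==i)[:,::-1].astype(np.float32))) for i in range(1,n) if st[i,4]>=amin]
E
python3 - <<'E'
from h import *
np.set_printoptions(precision=1,suppress=True)
k=1.5625
im=get_image("top"); c=camera_info("top")
for nm,lo,hi,z in(("green",(60,120,40),(85,255,255),30),("yellow",(18,150,150),(32,255,255),66),("red",(0,170,120),(6,255,255),96),("brass",(10,100,100),(20,220,255),40)):
    for a,ce,r in blobs(im,lo,hi):
        if ce[1]<290: print(nm,a,ce*k,w("top",ce,z,c)[0],"box",w("top",cv2.boxPoints(r),z,c).tolist() if nm!="brass" else"")
print("plate",w("top",np.array([(180,262),(338,290),(318,400),(155,368)])/k,12,c))
print("caps",w("top",np.array([(428,275),(435,334),(436,376),(434,437),(522,385),(510,444)])/k,15,c))
print("ring,loupe",w("top",np.array([(575,381),(380,223)])/k,16,c))
crop=lambda a,b,s:cv2.resize(im[b[0]:b[1],a[0]:a[1],::-1],None,fx=s,fy=s,interpolation=cv2.INTER_CUBIC)
o=np.hstack([crop((95,225),(160,262),3.9),np.zeros((398,1,3),np.uint8)][:1]);cv2.imwrite("pics/crad.png",crop((90,390),(160,310),2.6))
E
```

```text
green 3319 [408.8  73.4] [ 963.9 -141.2] box [[1009.4250019527865, -35.50805597667964], [1041.9587058345498, -225.47322104717796], [919.7984445238096, -245.1262013778658], [887.3096177519159, -57.45501580111957]]
green 3793 [535.4 267.4] [ 637.8 -345.4] box [[546.6183626667042, -274.0901362340572], [740.8221925511523, -292.07164956573985], [729.7674564815484, -417.4746557804615], [536.7067663185737, -397.370126759139]]
yellow 304 [338.1 129.4] [854.5 -29.1] box [[867.1756245332438, 14.692979383932965], [866.5924762001641, -67.94686276046527], [843.4748824620615, -68.17641124706968], [843.9946483104959, 14.278704318436837]]
yellow 189 [276.7 278.8] [614.1  64. ] box [[620.6409026863682, 124.74275297346912], [630.0449559302286, 123.2540125863394], [607.4630929254962, 1.8784273568193157], [598.136168489611, 3.4627201167217265]]
yellow 16 [310.2 341.6] [516.4   9.6] box [[510.7977536337257, 13.74476496883139], [523.291360234122, 10.832249618587952], [521.8954662799534, 5.095807723270241], [509.4075241533843, 8.013901915259623]]
yellow 185 [255.9 389. ] [443.2  92.2] box [[450.62179955765
[... 1013 characters left out ...]
45614, -655.874595471131], [661.1166038419838, -719.5436076077317], [488.3177726073499, -709.9391216792031], [487.98097953161647, -647.3656306223957]]
red 116 [263.9 333.2] [527.9  74.6] box [[507.78980115014514, 85.54734083781003], [551.1340882649152, 77.93986567833852], [548.2822343336039, 63.30185835855542], [504.98360505528626, 70.9639903895945]]
brass 137 [321.1 174. ] [789.7   0.9] box 
brass 22 [315.8 310.1] [567.3   5.8] box 
brass 26 [309.8 341.7] [516.9  14.6] box 
plate [[649.3 238.9]
 [602.8 -25.8]
 [423.5   4.3]
 [473.5 273.7]]
caps [[ 627.4 -173.6]
 [ 531.  -184.9]
 [ 463.4 -186.4]
 [ 366.6 -183.1]
 [ 449.9 -323.9]
 [ 356.8 -303.7]]
ring,loupe [[ 456.8 -408. ]
 [ 713.9  -94.4]]
```

View pics/crad.png

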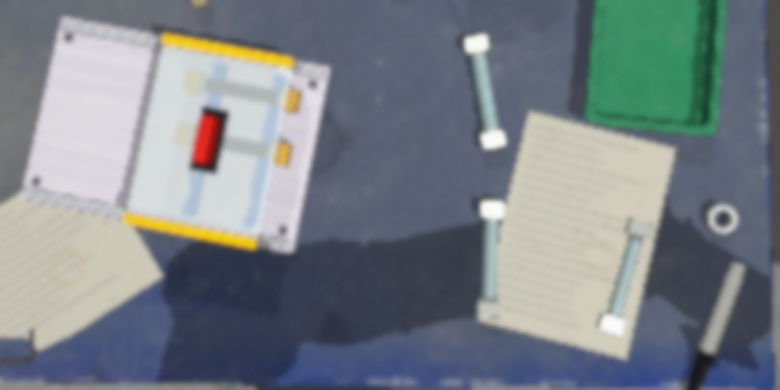

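```bash
cat >> h.py <<'E'
from scipy.spatial.transform import Rotation as Ro
def go(x,y,z,yaw,s=None):
    "tool-frame deltas from the current measured pose to a tool-down pose"
    s=s or read_state(); R=Ro.from_euler("xyz",s["tool_rot"]); Rt=Ro.from_euler("xyz",[np.pi,0,yaw])
    d=R.inv().apply(np.array([x,y,z])-s["eef_pos"]); r=(R.inv()*Rt).as_rotvec()
    print("d",np.round(d,1),"rot",np.round(r,3),"now",np.round(s["eef_pos"],1),"yaw",round(s["tool_rot"][2],3),"t",round(s["clock"],2),"w",round(s["width"],1),"F",np.round(s["force"],1))
O=np.array([525.5,58.9]); YAW=-0.183
def cr(x,y):
    c,s=np.cos(YAW),np.sin(YAW); return O+np.array([c*x-s*y,s*x+c*y])
E
python3 -c "
from h import *
go(500,60,200,-0.183)"
```

```text
d [ 479.8 -496.7   31.3] rot [-0.001  0.     0.611] now [ 269.5 -591.   230.6] yaw 0.428 t 0.15 w 85.8 F [-0.7  0.9 -0.1]
```

Call:
play_rows --deltas '[480, -497, 31, 0, 0, 0.611, 0.5, 480, -497, 31, 0, 0, 0.611, 0.5, 480, -497, 31, 0, 0, 0.611, 0.5, 480, -497, 31, 0, 0, 0.611, 0.5, 480, -497, 31, 0, 0, 0.611, 0.5, 480, -497, 31, 0, 0, 0.611, 0.5, 480, -497, 31, 0, 0, 0.611, 0.5, 480, -497, 31, 0, 0, 0.611, 0.5, 480, -497, 31, 0, 0, 0.611, 0.5, 480, -497, 31, 0, 0, 0.611, 0.5]'

```text
clock: 1.4
eef_pos: [478.6, -0.9, 203.3]
tool_rot: [3.142, -0.001, -0.183]
force: [0.5, -1.2, -0.0]
width: 42.6
gripper_force: 0.0
```

```bash
python3 -c "
from h import *
print(read_state()['qpos'])
go(500,60,200,-0.183)"
```

```text
[-0.18358151  0.43161806  0.17614984  2.01805939 -0.11375145  0.70051473
 -1.6903099 ]
d [ 10.  -63.8   3.3] rot [ 0.    -0.001 -0.   ] now [478.6  -0.9 203.3] yaw -0.183 t 1.4 w 42.6 F [ 0.5 -1.2 -0. ]
```

Call:
play_rows --deltas '[10, -64, 3, 0, 0, 0, 0.5, 10, -64, 3, 0, 0, 0, 0.5, 10, -64, 3, 0, 0, 0, 0.5]'

```text
clock: 1.78
eef_pos: [499.1, 57.9, 200.0]
tool_rot: [3.141, 0.001, -0.183]
force: [0.2, -0.8, -0.3]
width: 42.8
gripper_force: 0.0
```

Run:
```python
from h import *
np.set_printoptions(precision=1,suppress=True)
c=camera_info("wrist"); im=get_image("wrist")
cv2.imwrite("pics/w1.png",cv2.resize(im[:,:,::-1],(800,600),interpolation=cv2.INTER_CUBIC))
for a,ce,r in blobs(im,(0,170,120),(6,255,255)): print(a,ce*1.5625,w("wrist",ce,96,c)[0],w("wrist",cv2.boxPoints(r),96,c).tolist())
g=np.r_[cr(0,16),96]; print(g)
```

```text
705 [353.6 258.1] [526.9  76.1] [[549.0258287950651, 77.8575830546882], [546.7659817875633, 66.35484984428055], [504.5355571305536, 74.80816131435621], [506.750155810021, 86.75904583247484]]
[528.4  74.6  96. ]
```

View pics/w1.png

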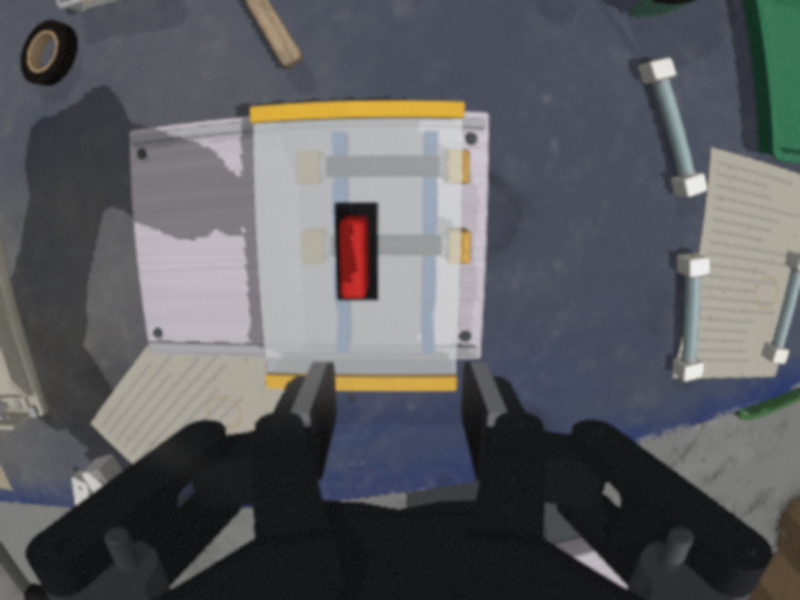

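```bash
python3 -c "
from h import *
go(527.5,75.3,72,-0.183)"
```

```text
d [ 24.7 -23.5 128.2] rot [ 0.001  0.001 -0.002] now [499.   56.9 200.2] yaw -0.185 t 1.82 w 42.8 F [ 0.4 -0.2  0.7]
```

Call:
play_rows --deltas '[25, -22.5, 40, 0, 0, 0, 0.4, 25, -22.5, 90, 0, 0, 0, 0.4, 25, -22.5, 128, 0, 0, 0, 0.35, 25, -22.5, 128, 0, 0, 0, 0.3, 25, -22.5, 128, 0, 0, 0, 0.25, 25, -22.5, 128, 0, 0, 0, 0.25]'

```text
clock: 2.58
eef_pos: [529.6, 75.4, 74.2]
tool_rot: [-3.141, -0.003, -0.184]
force: [0.2, -0.2, -0.1]
width: 21.5
gripper_force: 0.0
```

Call:
play_rows --deltas '[0, 0, 0, 0, 0, 0, 0.2, 0, 0, 0, 0, 0, 0, 0.2]'

```text
clock: 2.82
eef_pos: [528.6, 76.0, 73.1]
tool_rot: [-3.141, -0.001, -0.183]
force: [-0.2, -0.3, 0.2]
width: 16.6
gripper_force: 0.0
```

Call:
play_rows --deltas '[0, 0, 0, 0, 0, 0, 0.17, 0, 0, 0, 0, 0, 0, 0.17]'

```text
clock: 3.08
eef_pos: [528.5, 76.2, 72.5]
tool_rot: [-3.141, -0.001, -0.183]
force: [0.5, 1.5, 1.2]
width: 14.7
gripper_force: 0.6
```

Call:
play_rows --deltas '[0, 0, 0, 0, 0, 0, 0.155, 0, 0, 0, 0, 0, 0, 0.155]'

```text
clock: 3.32
eef_pos: [528.5, 76.0, 72.5]
tool_rot: [-3.141, -0.0, -0.183]
force: [0.3, 1.0, 4.1]
width: 13.3
gripper_force: 19.1
```

Call:
play_rows --deltas '[0, 0, 0, 0, 0, 0, 0.14, 0, 0, 0, 0, 0, 0, 0.14]'

```text
clock: 3.58
eef_pos: [528.5, 75.9, 72.6]
tool_rot: [-3.141, -0.001, -0.183]
force: [0.7, 2.1, 4.3]
width: 12.9
gripper_force: 50.4
```

Call:
play_rows --deltas '[0, -10, 0, 0, 0, 0, 0.165, 0, -25, 0, 0, 0, 0, 0.165, 0, -40, 0, 0, 0, 0, 0.165, 0, -55, 0, 0, 0, 0, 0.165, 0, -70, 0, 0, 0, 0, 0.165, 0, -85, 0, 0, 0, 0, 0.165, 0, -98, 0, 0, 0, 0, 0.165, 0, -105, 0, 0, 0, 0, 0.165, 0, -108, 0, 0, 0, 0, 0.165]'

```text
clock: 4.7
eef_pos: [547.6, 182.5, 72.2]
tool_rot: [3.141, 0.001, -0.183]
force: [0.3, -0.8, -0.5]
width: 14.3
gripper_force: 0.6
```

Call:
play_rows --deltas '[0, -3, 0, 0, 0, 0, 0.165, 0, -5, 0, 0, 0, 0, 0.165]'

```text
clock: 4.95
eef_pos: [548.4, 186.7, 72.2]
tool_rot: [3.141, 0.001, -0.184]
force: [-0.0, -0.4, -0.6]
width: 14.1
gripper_force: 0.6
```

Call:
play_rows --deltas '[0, -2, 0, 0, 0, 0, 0.165, 0, -3, 0, 0, 0, 0, 0.165]'

```text
clock: 5.2
eef_pos: [549.0, 189.9, 72.2]
tool_rot: [3.141, 0.001, -0.183]
force: [-0.9, -0.0, -0.8]
width: 14.3
gripper_force: 0.6
```

Call:
play_rows --deltas '[0, -2, 0, 0, 0, 0, 0.165, 0, -2, 0, 0, 0, 0, 0.165]'

```text
clock: 5.45
eef_pos: [549.1, 190.2, 72.2]
tool_rot: [3.139, 0.001, -0.184]
force: [-2.3, -4.9, 2.8]
width: 14.2
gripper_force: 2.5
```

Call:
play_rows --deltas '[0, -2, 0, 0, 0, 0, 0.165, 0, -2, 0, 0, 0, 0, 0.165]'

```text
clock: 5.7
eef_pos: [549.1, 190.3, 72.2]
tool_rot: [3.137, 0.002, -0.185]
force: [-2.6, -8.8, 3.4]
width: 14.1
gripper_force: 4.3
```

Run:
```python
from h import *
np.set_printoptions(precision=1,suppress=True)
c=camera_info("wrist"); im=get_image("wrist")
cv2.imwrite("pics/w2.png",cv2.resize(im[:,:,::-1],(800,600),interpolation=cv2.INTER_CUBIC))
```

```text
(no output)
```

View pics/w2.png

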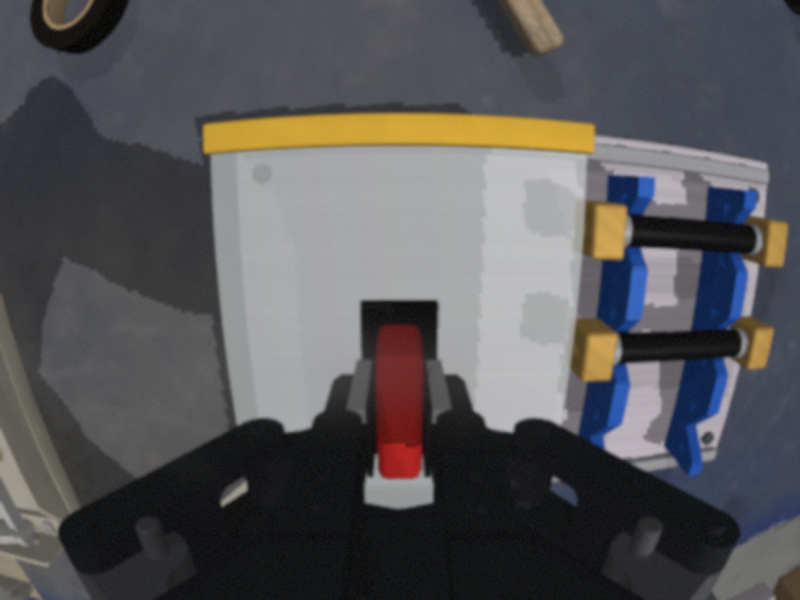

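Call:
play_rows --deltas '[0, 2, 0, 0, 0, 0, 0.3, 0, 4, 0, 0, 0, 0, 0.4, 0, 4, -50, 0, 0, 0, 0.4, 0, 4, -108, 0, 0, 0, 0.4, 0, 120, -108, 0, 0, -0.8, 0.4, 0, 130, -108, 0, 0, -1.57, 0.4, 0, 130, -108, 0, 0, -1.57, 0.4, 0, 130, -108, 0, 0, -1.57, 0.4, 0, 130, -108, 0, 0, -1.57, 0.4, 0, 130, -108, 0, 0, -1.57, 0.4]'

```text
clock: 7.0
eef_pos: [526.9, 66.7, 180.7]
tool_rot: [3.141, -0.002, 0.948]
force: [0.0, 0.4, -1.1]
width: 33.9
gripper_force: 0.0
```

Call:
play_rows --deltas '[0, 0, 0, 0, 0, 0, 0.4, 0, 0, 0, 0, 0, 0, 0.4, 0, 0, 0, 0, 0, 0, 0.4, 0, 0, 0, 0, 0, 0, 0.4]'

```text
clock: 7.5
eef_pos: [526.4, 66.2, 180.3]
tool_rot: [3.141, -0.0, 0.941]
force: [0.4, 0.8, -0.4]
width: 34.1
gripper_force: 0.0
```

Run:
```python
from h import *
np.set_printoptions(precision=1,suppress=True)
s=read_state(); print(s["eef_pos"],s["tool_rot"],s["qpos"])
c=camera_info("wrist"); im=get_image("wrist")
cv2.imwrite("pics/w3.png",cv2.resize(im[:,:,::-1],(800,600),interpolation=cv2.INTER_CUBIC))
for a,ce,r in blobs(im,(12,90,80),(24,255,255)): print(a,ce*1.5625,w("wrist",ce,47,c)[0])
ct=camera_info("top"); im=get_image("top")
for a,ce,r in blobs(im,(10,100,100),(20,220,255)): print("top",a,ce*1.5625,w("top",ce,49.5,ct)[0])
```

```text
[526.4  66.2 180.3] [ 3.1 -0.   0.9] [-0.1  0.5 -0.1  1.9  0.1  0.7 -0.9]
1147 [454.1  66. ] [632.3 155.8]
1421 [173.7 177.4] [454.  209.2]
887 [782.1 126.7] [837.6  -0.9]
365 [441.9 187.6] [583.  100.1]
380 [365.1 226.9] [532.3 107.8]
298 [502.1 324.5] [565.7   7.5]
301 [431.  360.2] [515.1  14.6]
top 140 [322.1 174.2] [786.5  -2. ]
top 23 [313.7 309.6] [567.3   7.8]
top 25 [308.6 341.4] [517.1  14.9]
top 56 [689.1 544.2] [ 216.5 -563.1]
top 49 [657.4 567. ] [ 182.8 -515.1]
```

View pics/w3.png

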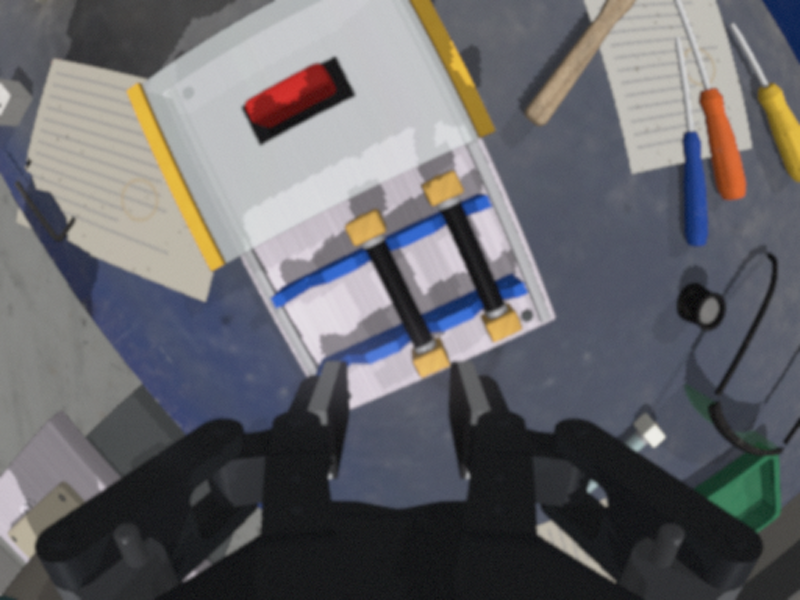

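```bash
sed -i 's/^O=.*/O=np.array([524.0,62.3]); YAW=-0.184/' h.py; python3 -c "
from h import *
print(cr(52,0))
go(574.6,53.8,110,1.387)"
```

```text
[575.12222469  52.78589772]
d [18.4 46.2 70.3] rot [ 0.     0.    -0.446] now [526.4  66.1 180.3] yaw 0.941 t 7.6 w 34.6 F [ 0.2  1.3 -0.6]
```

Call:
play_rows --deltas '[18, 46, 30, 0, 0, -0.446, 0.4, 18, 46, 70, 0, 0, -0.446, 0.4, 18, 46, 70, 0, 0, -0.446, 0.4, 18, 46, 70, 0, 0, -0.446, 0.4]'

```text
clock: 8.1
eef_pos: [574.0, 53.4, 109.7]
tool_rot: [-3.141, -0.0, 1.386]
force: [-0.1, 0.2, -1.0]
width: 34.1
gripper_force: 0.0
```

Run:
```python
from h import *
np.set_printoptions(precision=1,suppress=True)
c=camera_info("wrist"); im=get_image("wrist")
for a,ce,r in blobs(im,(12,90,80),(24,255,255)): print(a,ce,w("wrist",ce,47,c)[0])
go(574.6,53.8,21,1.387)
```

```text
1716 [62.5 63.8] [445.5 196. ]
1981 [311.   58.4] [630.9 151.3]
661 [256.7 141.5] [583.4 100.1]
705 [184.6 144.7] [533.2 107.8]
308 [508.7 221.7] [820.6 -11.6]
491 [256.3 264.1] [565.9   6.8]
63 [181.8 259.9] [508.   20.1]
d [ 0.3  0.1 89.3] rot [ 0. -0. -0.] now [574.4  53.5 110.3] yaw 1.386 t 8.15 w 34.4 F [-0.  -0.   0.1]
```

Call:
play_rows --deltas '[0, 0, 40, 0, 0, 0, 0.4, 0, 0, 75, 0, 0, 0, 0.4, 0, 0, 89, 0, 0, 0, 0.4, 0, 0, 89, 0, 0, 0, 0.3, 0, 0, 89, 0, 0, 0, 0.22, 0, 0, 89, 0, 0, 0, 0.2, 0, 0, 89, 0, 0, 0, 0.18, 0, 0, 89, 0, 0, 0, 0.17, 0, 0, 89, 0, 0, 0, 0.17]'

```text
clock: 9.28
eef_pos: [574.9, 53.5, 21.7]
tool_rot: [3.14, -0.0, 1.388]
force: [2.1, 0.7, 0.9]
width: 14.5
gripper_force: 0.7
```

Call:
play_rows --deltas '[0, 0, 0, 0, 0, 0, 0.165, 0, 0, 0, 0, 0, 0, 0.165]'

```text
clock: 9.52
eef_pos: [575.1, 53.5, 21.6]
tool_rot: [3.14, -0.0, 1.388]
force: [1.9, -0.2, 1.9]
width: 14.1
gripper_force: 1.3
```

Call:
play_rows --deltas '[0, 0, 0, 0, 0, 0, 0.161, 0, 0, 0, 0, 0, 0, 0.161]'

```text
clock: 9.78
eef_pos: [575.1, 53.4, 21.6]
tool_rot: [3.14, -0.0, 1.388]
force: [4.1, -1.1, 2.3]
width: 13.8
gripper_force: 3.2
```

Call:
play_rows --deltas '[0, 0, 0, 0, 0, 0, 0.159, 0, 0, 0, 0, 0, 0, 0.159]'

```text
clock: 10.02
eef_pos: [575.1, 53.4, 21.6]
tool_rot: [3.14, -0.0, 1.388]
force: [4.7, -0.8, 2.8]
width: 13.9
gripper_force: 5.8
```

Call:
play_rows --deltas '[0, 0, -5, 0, 0, 0, 0.159, 0, 0, -10, 0, 0, 0, 0.159, 0, 0, -15, 0, 0, 0, 0.159]'

```text
clock: 10.4
eef_pos: [572.9, 53.6, 36.2]
tool_rot: [-3.139, 0.001, 1.388]
force: [0.2, -0.1, -0.0]
width: 13.2
gripper_force: 5.5
```

```bash
python3 -c "
from h import *
go(575,53,130,1.387)
go(500,-150,130,0.5)
go(638.5,-345,100,-0.093)"
```

```text
d [ -0.3   2.  -93.8] rot [-0.002  0.001  0.001] now [572.9  53.6  36.2] yaw 1.388 t 10.4 w 13.2 F [ 0.2 -0.1 -0. ]
d [-213.5  -34.9  -93.6] rot [-0.002  0.002  0.888] now [572.9  53.6  36.2] yaw 1.388 t 10.4 w 13.2 F [ 0.2 -0.1 -0. ]
d [-380.1  136.8  -63.9] rot [-1.000e-03  2.000e-03  1.481e+00] now [572.9  53.6  36.2] yaw 1.388 t 10.4 w 13.2 F [ 0.2 -0.1 -0. ]
```

Call:
play_rows --deltas '[0, 0, -15, 0, 0, 0, 0.159, 0, 0, -35, 0, 0, 0, 0.159, 0, 0, -50, 0, 0, 0, 0.159, -20, 7, -60, 0, 0, 0, 0.159, -50, 17, -60, 0, 0, 0.1, 0.159, -90, 31, -60, 0, 0, 0.25, 0.159, -130, 45, -60, 0, 0, 0.4, 0.159, -170, 59, -60, 0, 0, 0.55, 0.159, -210, 73, -60, 0, 0, 0.7, 0.159, -245, 85, -60, 0, 0, 0.83, 0.159]'

```text
clock: 11.65
eef_pos: [613.2, -204.6, 97.0]
tool_rot: [3.141, -0.0, 0.553]
force: [0.9, -0.0, -0.7]
width: 13.6
gripper_force: 5.5
```

```bash
python3 -c "
from h import *
go(636.5,-367.3,85,-0.095)"
```

```text
d [-65.5 150.7  12. ] rot [ 0.    -0.     0.648] now [ 613.2 -204.6   97. ] yaw 0.553 t 11.65 w 13.6 F [ 0.9 -0.  -0.7]
```

Call:
play_rows --deltas '[-14, 32, 0, 0, 0, 0.14, 0.159, -30, 69, 4, 0, 0, 0.3, 0.159, -46, 106, 8, 0, 0, 0.45, 0.159, -58, 135, 12, 0, 0, 0.58, 0.159, -65, 149, 12, 0, 0, 0.648, 0.159, -65, 149, 12, 0, 0, 0.648, 0.159, -65, 149, 12, 0, 0, 0.648, 0.159]'

```text
clock: 12.52
eef_pos: [637.1, -362.1, 84.5]
tool_rot: [-3.14, -0.0, -0.088]
force: [0.0, -0.2, 0.0]
width: 14.0
gripper_force: 5.5
```

```bash
python3 -c "
from h import *
cv2.imwrite('pics/w4.png',cv2.resize(get_image('wrist')[:,:,::-1],(640,480)))
go(636.5,-367.3,0,-0.095)"
```

```text
d [-0.3  5.6 84.5] rot [-0.002 -0.     0.007] now [ 637.3 -361.8   84.5] yaw -0.088 t 12.57 w 13.8 F [ 0.8  0.4 -0. ]
```

View pics/w4.png

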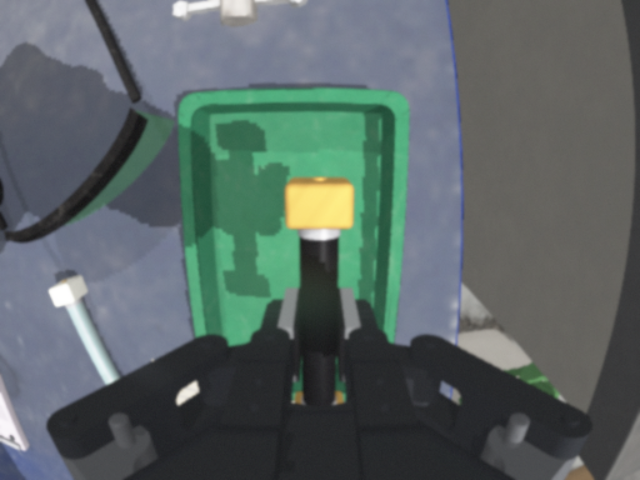

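Call:
play_rows --deltas '[0, 5, 30, 0, 0, 0.006, 0.159, 0, 5, 60, 0, 0, 0.006, 0.159, 0, 5, 74, 0, 0, 0.006, 0.159, 0, 5, 79, 0, 0, 0.006, 0.159, 0, 5, 79.5, 0, 0, 0.006, 0.159, 0, 5, 79.5, 0, 0, 0.006, 0.159]'

```text
clock: 13.32
eef_pos: [637.3, -369.1, 6.1]
tool_rot: [3.141, -0.002, -0.096]
force: [-1.1, -0.5, -0.8]
width: 13.7
gripper_force: 5.5
```

Call:
play_rows --deltas '[0, 0, 0, 0, 0, 0, 0.165, 0, 0, 0, 0, 0, 0, 0.18, 0, 0, 0, 0, 0, 0, 0.2, 0, 0, 0, 0, 0, 0, 0.23, 0, 0, 0, 0, 0, 0, 0.25, 0, 0, -20, 0, 0, 0, 0.25, 0, 0, -70, 0, 0, 0, 0.3, 0, 0, -130, 0, 0, 0, 0.4, 0, 0, -130, 0, 0, 0, 0.4]'

```text
clock: 14.45
eef_pos: [640.5, -371.4, 143.3]
tool_rot: [3.136, -0.013, -0.096]
force: [-0.5, -0.4, -1.3]
width: 34.3
gripper_force: 0.0
```

Run:
```python
from h import *
np.set_printoptions(precision=1,suppress=True)
c=camera_info("wrist"); im=get_image("wrist")
cv2.imwrite('pics/w5.png',cv2.resize(im[:,:,::-1],(640,480)))
for a,ce,r in blobs(im,(12,90,80),(24,255,255)): print(a,ce,w("wrist",ce,24,c)[0])
c=camera_info("top"); im=get_image("top")
for a,ce,r in blobs(im,(10,100,100),(20,220,255)): print("top",a,ce,w("top",ce,24,c)[0],w("top",ce,49,c)[0])
# path back: lane 1 lamp
go(*cr(0,-1),110,1.387)
```

```text
406 [251.5 140.7] [ 685.  -374.5]
317 [252.  239.4] [ 591.4 -365.8]
67 [  1.7 302.4] [503.9  26.4]
123 [481.7 377.8] [ 236.8 -764.9]
top 125 [204.9 110.9] [796.    5.1] [788.2   1.1]
top 33 [160.2 211.5] [535.1 114.6] [534.  107.9]
top 33 [197.4 218.5] [517.7  19.5] [517.   15.2]
top 56 [441.  348.3] [ 209.1 -574.2] [ 216.3 -563.4]
top 40 [420.3 362.1] [ 176.3 -524. ] [ 184.4 -514.4]
d [-154.2 -417.6   26.3] rot [ 0.  -0.  -1.5] now [ 637.1 -369.1  137.2] yaw -0.096 t 14.55 w 34.0 F [-0.2  0.7 -1.6]
```

Call:
play_rows --deltas '[-154, -418, 10, 0, 0, -1.483, 0.4, -154, -418, 10, 0, 0, -1.483, 0.4, -154, -418, 10, 0, 0, -1.483, 0.4, -154, -418, 10, 0, 0, -1.483, 0.4, -154, -418, 10, 0, 0, -1.483, 0.4, -154, -418, 10, 0, 0, -1.483, 0.4, -154, -418, 10, 0, 0, -1.483, 0.4, -154, -418, 26, 0, 0, -1.483, 0.4, -154, -418, 26, 0, 0, -1.483, 0.4, -154, -418, 26, 0, 0, -1.483, 0.4]'

```text
clock: 15.8
eef_pos: [523.3, 60.7, 108.6]
tool_rot: [-3.141, 0.001, 1.382]
force: [0.4, -0.1, 0.5]
width: 34.0
gripper_force: 0.0
```

Call:
play_rows --deltas '[0, 0, 0, 0, 0, 0, 0.4, 0, 0, 0, 0, 0, 0, 0.4, 0, 0, 0, 0, 0, 0, 0.4]'

```text
clock: 16.18
eef_pos: [523.5, 61.8, 109.0]
tool_rot: [3.141, -0.0, 1.386]
force: [0.1, 0.2, -0.2]
width: 34.3
gripper_force: 0.0
```

Run:
```python
from h import *
np.set_printoptions(precision=1,suppress=True)
c=camera_info("wrist"); im=get_image("wrist")
for a,ce,r in blobs(im,(12,90,80),(24,255,255)): print(a,ce,w("wrist",ce,47,c)[0])
go(524.5,61.2,21,1.387)
```

```text
1846 [123.4  59.6] [450.  188.5]
1867 [387.   59.5] [637.5 153.7]
673 [255.2 142.5] [531.9 108. ]
493 [255.2 265.2] [514.5  14.7]
d [-0.5  1.1 88. ] rot [ 0. -0. -0.] now [523.5  61.9 109. ] yaw 1.386 t 16.23 w 34.3 F [-0.7  0.6 -0.1]
```

Call:
play_rows --deltas '[-0.5, 0.8, 40, 0, 0, 0, 0.4, -0.5, 0.8, 75, 0, 0, 0, 0.4, -0.5, 0.8, 88, 0, 0, 0, 0.4, -0.5, 0.8, 88, 0, 0, 0, 0.3, -0.5, 0.8, 88, 0, 0, 0, 0.22, -0.5, 0.8, 88, 0, 0, 0, 0.2, -0.5, 0.8, 88, 0, 0, 0, 0.18, -0.5, 0.8, 88, 0, 0, 0, 0.17, -0.5, 0.8, 88, 0, 0, 0, 0.165]'

```text
clock: 17.35
eef_pos: [523.9, 61.5, 20.9]
tool_rot: [-3.142, 0.0, 1.387]
force: [-0.4, 0.5, 0.7]
width: 13.9
gripper_force: 0.3
```

Call:
play_rows --deltas '[0, 0, 0, 0, 0, 0, 0.161, 0, 0, 0, 0, 0, 0, 0.159, 0, 0, 0, 0, 0, 0, 0.159]'

```text
clock: 17.73
eef_pos: [523.8, 61.6, 20.9]
tool_rot: [-3.141, 0.0, 1.387]
force: [-2.4, 0.6, 2.9]
width: 13.7
gripper_force: 5.7
```

Call:
play_rows --deltas '[0, 0, -8, 0, 0, 0, 0.159, 0, 0, -25, 0, 0, 0, 0.159, 0, 0, -50, 0, 0, 0, 0.159, -10, 5, -68, 0, 0, 0, 0.159, -36, 18, -70, 0, 0, 0.1, 0.159, -74, 38, -70, 0, 0, 0.25, 0.159, -110, 57, -70, 0, 0, 0.4, 0.159, -146, 76, -70, 0, 0, 0.55, 0.159, -182, 94, -70, 0, 0, 0.7, 0.159, -216, 112, -70, 0, 0, 0.84, 0.159]'

```text
clock: 18.98
eef_pos: [595.2, -172.8, 92.2]
tool_rot: [3.141, -0.001, 0.542]
force: [0.2, -0.9, -0.9]
width: 13.8
gripper_force: 5.6
```

```bash
python3 -c "
from h import *
go(640.5,-323.4,80,-0.095)"
```

```text
d [-38.9 152.4  12.2] rot [ 0.    -0.002  0.637] now [ 595.2 -172.8   92.2] yaw 0.542 t 18.98 w 13.8 F [ 0.2 -0.9 -0.9]
```

Call:
play_rows --deltas '[-9, 35, 0, 0, 0, 0.14, 0.159, -19, 74, 4, 0, 0, 0.3, 0.159, -28, 110, 8, 0, 0, 0.45, 0.159, -35, 138, 12, 0, 0, 0.58, 0.159, -38, 148, 12, 0, 0, 0.637, 0.159, -38, 149, 12, 0, 0, 0.637, 0.159, -38, 149, 12, 0, 0, 0.637, 0.159]'

```text
clock: 19.85
eef_pos: [639.8, -316.4, 79.2]
tool_rot: [-3.14, -0.0, -0.088]
force: [-0.2, -0.4, -0.9]
width: 13.8
gripper_force: 5.6
```

```bash
python3 -c "
from h import *
go(640.5,-323.4,5.5,-0.095)"
```

```text
d [ 1.3  7.  73.7] rot [-0.002 -0.     0.007] now [ 639.8 -316.4   79.2] yaw -0.088 t 19.85 w 13.8 F [-0.2 -0.4 -0.9]
```

Call:
play_rows --deltas '[1, 5.5, 30, 0, 0, 0.007, 0.159, 1, 5.5, 58, 0, 0, 0.007, 0.159, 1, 5.5, 70, 0, 0, 0.007, 0.159, 1, 5.5, 74, 0, 0, 0.007, 0.159, 1, 5.5, 74, 0, 0, 0.007, 0.159, 1, 5.5, 74, 0, 0, 0.007, 0.159]'

```text
clock: 20.6
eef_pos: [640.9, -324.2, 6.1]
tool_rot: [3.141, -0.002, -0.097]
force: [1.1, 0.3, -0.5]
width: 13.8
gripper_force: 5.6
```

Call:
play_rows --deltas '[0, 0, 0, 0, 0, 0, 0.165, 0, 0, 0, 0, 0, 0, 0.18, 0, 0, 0, 0, 0, 0, 0.2, 0, 0, 0, 0, 0, 0, 0.23, 0, 0, 0, 0, 0, 0, 0.25, 0, 0, -20, 0, 0, 0, 0.25, 0, 0, -70, 0, 0, 0, 0.3, 0, 0, -130, 0, 0, 0, 0.4, 0, 0, -130, 0, 0, 0, 0.4]'

```text
clock: 21.72
eef_pos: [644.1, -326.4, 142.9]
tool_rot: [3.137, -0.013, -0.097]
force: [0.3, -1.0, 0.1]
width: 34.2
gripper_force: 0.0
```

Run:
```python
from h import *
np.set_printoptions(precision=1,suppress=True)
c=camera_info("wrist"); im=get_image("wrist")
for a,ce,r in blobs(im,(12,90,80),(24,255,255)): print(a,ce,w("wrist",ce,24,c)[0])
c=camera_info("top"); im=get_image("top")
for a,ce,r in blobs(im,(0,0,195),(180,30,255),12): print("white",a,ce,w("top",ce,20,c)[0])
cv2.imwrite('pics/t2.png',cv2.resize(im[120:310,90:400,::-1],None,fx=2.5,fy=2.5,interpolation=cv2.INTER_CUBIC))
go(403,-314,150,-0.2)
```

```text
298 [ 9.7 27.9] [863.6 -67.5]
419 [251.8 141.2] [ 688.3 -329.7]
300 [299.2 140. ] [ 685.7 -371.7]
24 [287.9 231. ] [ 600.5 -355.5]
322 [252.4 239.9] [ 594.7 -320.9]
53 [306.4 235.3] [ 594.  -373.3]
214 [484.7 376.2] [ 242.2 -726. ]
white 1160 [187.2  21.5] [1041.2   56.9]
white 16 [195.3   2.4] [1094.5   36.3]
white 15 [214.7  38.2] [994.1 -17. ]
white 16 [162.9  44.1] [979.1 120.4]
white 493 [181.5  94. ] [842.7  67.9]
white 14 [166.6 100.4] [825.9 106.6]
white 14 [173.4 102.1] [821.   88.8]
white 37 [183.8 103.6] [816.9  61.4]
white 27 [185.4 114.1] [789.   56.6]
white 119 [186.8 134.2] [735.6  51.7]
white 520 [505.5 189.7] [ 592.9 -749.4]
white 2344 [127.5 205.6] [550.  200.1]
white 47 [ 11.2 177.2] [623. 508.]
white 46 [272.8 176.5] [ 625.4 -170.7]
white 46 [  0.7 185. ] [602.6 534.5]
white 775 [178.8 220. ] [514.   67.5]
white 806 [201.7 220. ] [514.2   9.1]
white 343 [  6.5 214.7] [525.5 514.2]
white 47 [279.3 213.1] [ 532.5 -187. ]
white 59 [279.9 240.6] [ 463.6 -188.4]
white 40 [  3.6 252.5] [429.3 515.4]
white 25 [275.8 278.3] [ 370.5 -178.1]
white 105 [ 46.2 283.9] [351.5 400.5]
white 115 [ 29.  293.4] [327.6 443.5]
white 17 [429.1 353.5] [ 195.3 -547.1]
white 32 [454.3 365.4] [ 168.5 -605.8]
white 203 [181.9 371.7] [143.6  51.4]
white 39 [467.1 379.3] [ 137.1 -634.6]
d [-237.5   13.   -13.7] rot [ 0.  -0.   0.1] now [ 640.6 -324.1  136.9] yaw -0.097 t 21.82 w 33.8 F [ 0.4 -0.4 -0.3]
```

View pics/t2.png

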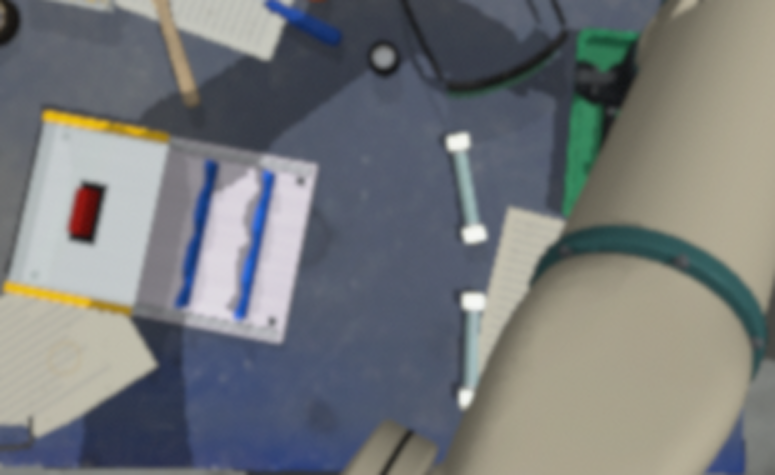

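Call:
play_rows --deltas '[-75, -139, 0, 0, 0, -0.23, 0.4, -75, -139, 0, 0, 0, -0.23, 0.4, -75, -139, 0, 0, 0, -0.23, 0.4, -75, -139, 0, 0, 0, -0.23, 0.4, -75, -139, 0, 0, 0, -0.23, 0.4]'

```text
clock: 22.45
eef_pos: [578.7, -179.1, 134.2]
tool_rot: [3.141, 0.001, 0.132]
force: [0.1, -0.8, 0.9]
width: 34.3
gripper_force: 0.0
```

```bash
cat >> h.py <<'E'
def whites(z=18,rad=160,n="wrist"):
    c=camera_info(n); im=get_image(n)
    for a,ce,r in blobs(im,(0,0,150),(180,45,255),20):
        p=w(n,ce,z,c)[0]
        if a<3000 and abs(ce[1]-190)<192: print("white",a,np.round(ce,1),np.round(p,1))
    return im
E
python3 - <<'E'
from h import *
im=whites(); cv2.imwrite('pics/w6.png',cv2.resize(im[:,:,::-1],(640,480)))
go(579,-178.5,130,0.13)
E
```

```text
white 2083 [53.4 13.5] [738.   50.4]
white 26 [437.8   1.1] [ 797.8 -336.3]
white 314 [458.9  10.7] [ 797.8 -364.4]
white 336 [177.6  31. ] [712.6 -93.7]
white 37 [423.2 109.7] [ 678.7 -330. ]
white 30 [457.  123.4] [ 675.3 -375.2]
white 2159 [255.2 187.5] [ 579.9 -180.3]
white 38 [402.  184.7] [ 602.3 -322.3]
white 34 [436.2 193.7] [ 599.1 -367.3]
white 25 [467.3 240.6] [ 550.5 -436. ]
white 1215 [467.  312.3] [ 444.  -494.5]
white 62 [427.1 299. ] [ 469.5 -407.1]
white 80 [ 15.8 328.6] [303.6 166. ]
white 32 [344.2 326.3] [ 428.4 -305.6]
white 213 [  8.8 340.5] [260.4 201.5]
white 126 [349.5 337.9] [ 409.5 -318.3]
white 554 [ 17.9 372.4] [162.9 221.2]
d [ 0.3 -1.3  4.3] rot [0.001 0.001 0.001] now [ 578.9 -179.8  134.3] yaw 0.131 t 22.5 w 34.0 F [-0.5 -0.1 -0.4]
```

View pics/w6.png

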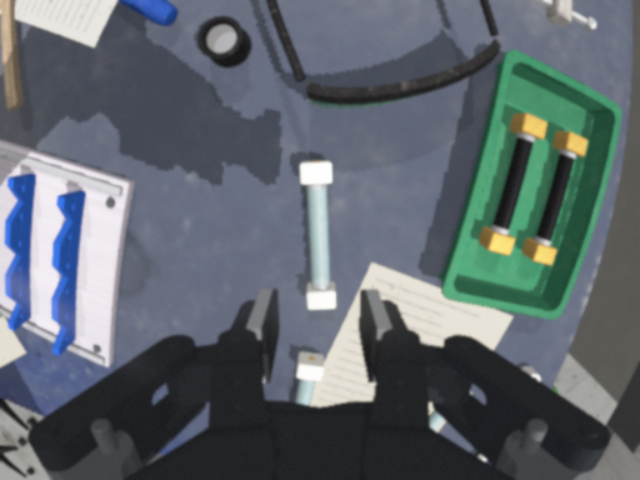

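Run:
```python
from h import *
c=camera_info("wrist")
p=w("wrist",np.array([(316,172),(321,296.5)])/1.25,18,c); d=p[0]-p[1]; m=p.mean(0)
print(p,np.hypot(*d),np.arctan2(d[1],d[0]),m)
go(m[0],m[1],4,np.arctan2(d[1],d[0]))
print(w("wrist",np.array([(128,178),(112,362)])/1.25,12,c),cr(93,-73),cr(-93,-73))
```

```text
[[ 624.3061995  -172.97981943]
 [ 531.86246731 -188.90225334]] 93.80494402056958 0.17056564765909837 [ 578.0843334  -180.94103639]
d [ -0.8   0.9 130.3] rot [ 0.001  0.001 -0.039] now [ 578.9 -179.8  134.3] yaw 0.131 t 22.5 w 34.0 F [-0.5 -0.1 -0.4]
[[ 6.04698159e+02 -2.72758886e+01]
 [ 4.27247311e+02  3.69625522e-01]] [602.07379673 -26.48334452] [419.21353147   7.54786749]
```

Call:
play_rows --deltas '[-0.5, 1, 50, 0, 0, -0.039, 0.4, -0.5, 1, 100, 0, 0, -0.039, 0.4, -0.5, 1, 124, 0, 0, -0.039, 0.4, -0.5, 1, 130, 0, 0, -0.039, 0.35, -0.5, 1, 130, 0, 0, -0.039, 0.25, -0.5, 1, 130, 0, 0, -0.039, 0.2, -0.5, 1, 130, 0, 0, -0.039, 0.18, -0.5, 1, 130, 0, 0, -0.039, 0.17, -0.5, 1, 130, 0, 0, -0.039, 0.165, -0.5, 1, 130, 0, 0, -0.039, 0.165]'

```text
clock: 23.75
eef_pos: [578.6, -179.4, 4.9]
tool_rot: [3.141, -0.0, 0.172]
force: [0.1, -0.0, 0.3]
width: 14.1
gripper_force: 0.0
```

Call:
play_rows --deltas '[0, 0, 0, 0, 0, 0, 0.161, 0, 0, 0, 0, 0, 0, 0.159, 0, 0, 0, 0, 0, 0, 0.159]'

```text
clock: 24.12
eef_pos: [578.6, -179.4, 4.9]
tool_rot: [3.142, -0.0, 0.172]
force: [-0.3, 0.5, 3.1]
width: 13.9
gripper_force: 5.0
```

Call:
play_rows --deltas '[0, 0, -8, 0, 0, 0, 0.159, 0, 0, -25, 0, 0, 0, 0.159, 0, 0, -50, 0, 0, 0, 0.159, 3, -15, -75, 0, 0, -0.1, 0.159, 8, -50, -80, 0, 0, -0.25, 0.159, 14, -90, -80, 0, 0, -0.42, 0.159, 20, -130, -80, 0, 0, -0.6, 0.159, 26, -170, -80, 0, 0, -0.78, 0.159, 32, -203, -80, 0, 0, -0.95, 0.159, 36, -222, -80, 0, 0, -1.1, 0.159]'

```text
clock: 25.38
eef_pos: [576.4, 47.9, 86.2]
tool_rot: [3.14, -0.001, 1.279]
force: [-0.0, 0.8, -0.5]
width: 13.7
gripper_force: 4.9
```

```bash
python3 -c "
from h import *
go(*cr(52,0),75,1.387)"
```

```text
d [ 4.3 -2.7 11.2] rot [ 0.001 -0.001 -0.108] now [576.4  47.9  86.2] yaw 1.279 t 25.38 w 13.7 F [-0.   0.8 -0.5]
```

Call:
play_rows --deltas '[2, -2.5, 5, 0, 0, -0.11, 0.159, 2, -2.5, 11, 0, 0, -0.11, 0.159, 2, -2.5, 11, 0, 0, -0.11, 0.159, 2, -2.5, 11, 0, 0, -0.11, 0.159]'

```text
clock: 25.88
eef_pos: [574.5, 47.6, 74.1]
tool_rot: [3.141, 0.0, 1.38]
force: [0.1, -0.6, -0.4]
width: 13.8
gripper_force: 4.9
```

Run:
```python
from h import *
im=whites(72);  cv2.imwrite('pics/w7.png',cv2.resize(im[:,:,::-1],(640,480)))
go(*cr(52,0),33,1.387)
```

```text
white 2200 [10.  52.6] [446.7 193. ]
white 1755 [468.3  27.7] [721.1 149.9]
white 78 [500.1   4.6] [757.9 168.6]
white 38 [250.2 113.4] [584.6 114.2]
white 119 [509.6 143.6] [748.2  76.3]
white 26 [287.8 130.7] [601.  102.6]
white 1343 [255.8 163.1] [582.6  89.6]
white 1158 [302.6 210.1] [601.9  60.9]
white 405 [ 83.9 209. ] [480.   84.1]
white 405 [287.8 195.4] [595.5  70.2]
white 83 [509.8 202.3] [751.  35.]
white 33 [290.4 234.5] [593.5  48.5]
white 1505 [145.4 266.7] [507.8  42.8]
white 1352 [255.  284.6] [569.   21.1]
white 100 [ 96.  267.6] [472.7  46.1]
white 192 [  5.4 360.3] [284.7 -55.6]
d [ 5.1 -0.4 41. ] rot [ 0.001  0.    -0.007] now [574.6  47.7  74. ] yaw 1.38 t 25.93 w 13.9 F [ 0.2 -0.3 -1.4]
```

View pics/w7.png

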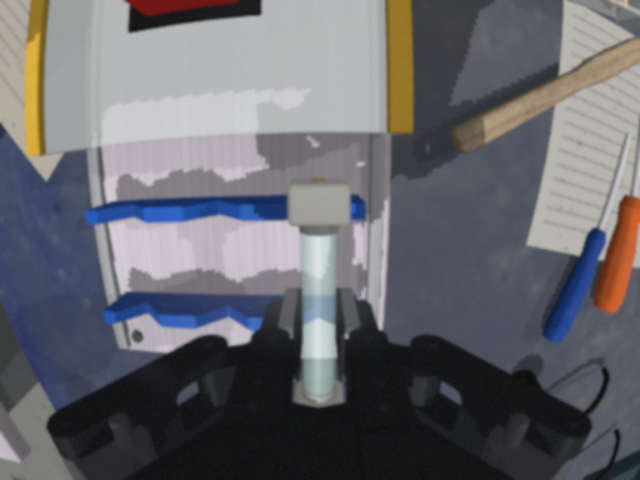

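Run:
```python
from h import *
im=cv2.imread('pics/w7.png')[:,:,::-1]; c=camera_info("wrist")
hsv=cv2.cvtColor(im.copy(),cv2.COLOR_RGB2HSV); m=cv2.inRange(hsv,np.array((105,150,60)),np.array((125,255,255)))
R=np.array([[np.cos(YAW),np.sin(YAW)],[-np.sin(YAW),np.cos(YAW)]])
for col in (140,150,160,205,215,225,275,280):
    r=np.flatnonzero(m[150:340,col])+150
    g=np.split(r,np.flatnonzero(np.diff(r)>5)+1)
    print(col,[(a[0],a[-1],np.round(R@(w("wrist",np.array([col,a[0]])/1.25,40,c)[0]-O),1)) for a in g if len(a)>4])
p=w("wrist",np.array([[255.8,163.1],[255,284.6]]),78,c); print([R@(q-O) for q in p])
```

```text
140 [(np.int64(201), np.int64(217), array([-40.9,  35.9])), (np.int64(294), np.int64(313), array([-49. , -16.7]))]
150 [(np.int64(201), np.int64(221), array([-34.9,  35.7])), (np.int64(295), np.int64(312), array([-42.6, -17.1]))]
160 [(np.int64(200), np.int64(220), array([-29.,  36.])), (np.int64(297), np.int64(322), array([-36.4, -18.1]))]
205 [(np.int64(199), np.int64(215), array([-4.2, 35.6])), (np.int64(312), np.int64(322), array([-10.4, -26.3]))]
215 [(np.int64(198), np.int64(213), array([ 1.1, 36. ])), (np.int64(310), np.int64(319), array([ -4.4, -24.9]))]
225 [(np.int64(198), np.int64(214), array([ 6.2, 35.9])), (np.int64(308), np.int64(315), array([  1.4, -23.5]))]
275 [(np.int64(197), np.int64(218), array([31.1, 35.8]))]
280 [(np.int64(197), np.int64(218), array([33.5, 35.8]))]
[array([52.60545804, 38.79181591]), array([ 51.83485244, -28.2192612 ])]
```

Call:
play_rows --deltas '[6.8, -0.4, 5, 0, 0, -0.007, 0.159, 6.8, -0.4, 20, 0, 0, -0.007, 0.159, 6.8, -0.4, 32, 0, 0, -0.007, 0.159, 6.8, -0.4, 38, 0, 0, -0.007, 0.159, 6.8, -0.4, 40, 0, 0, -0.007, 0.159, 6.8, -0.4, 40, 0, 0, -0.007, 0.159]'

```text
clock: 26.68
eef_pos: [575.3, 54.9, 33.8]
tool_rot: [3.142, 0.0, 1.389]
force: [0.0, 0.6, -0.6]
width: 13.4
gripper_force: 4.9
```

Call:
play_rows --deltas '[0, 0, 0.8, 0, 0, 0, 0.159, 0, 0, 1.2, 0, 0, 0, 0.159]'

```text
clock: 26.92
eef_pos: [575.4, 54.9, 32.9]
tool_rot: [3.141, -0.0, 1.389]
force: [-0.2, -0.4, -0.3]
width: 13.7
gripper_force: 4.9
```

Call:
play_rows --deltas '[0, 0, 0, 0, 0, 0, 0.165, 0, 0, 0, 0, 0, 0, 0.175, 0, 0, 0, 0, 0, 0, 0.19, 0, 0, 0, 0, 0, 0, 0.22, 0, 0, 0, 0, 0, 0, 0.28, 0, 0, -10, 0, 0, 0, 0.3, 0, 0, -40, 0, 0, 0, 0.35, 0, 0, -80, 0, 0, 0, 0.4, 0, 0, -100, 0, 0, 0, 0.4, 0, 0, -100, 0, 0, 0, 0.4]'

```text
clock: 28.18
eef_pos: [576.6, 55.1, 134.8]
tool_rot: [3.137, -0.001, 1.389]
force: [0.3, -0.7, -0.1]
width: 34.4
gripper_force: 0.0
```

Run:
```python
from h import *
im=whites(47);  cv2.imwrite('pics/w8.png',cv2.resize(im[:,:,::-1],(640,480)))
print("top"); whites(20,n="top") is None
go(415,-184.7,140,0)
```

```text
white 317 [449.3  19.5] [779.8 187.5]
white 144 [503.3 146.9] [836.2  61.1]
white 25 [254.2 155.3] [582.2  89.1]
white 371 [114.3 197. ] [455.7  77.7]
white 1611 [159.2 244.9] [485.1  27.4]
white 823 [  9.5 327.3] [196.9 -72.5]
top
white 263 [321.3   3.6] [1086.5 -298.7]
white 182 [357.3   2.3] [1088.8 -393. ]
white 48 [92.1 39.4] [994.2 311.3]
white 20 [353.6  38.2] [ 990.3 -381.5]
white 59 [142.9  45.5] [975.8 173.8]
white 30 [349.6  47.4] [ 965.2 -370.7]
white 83 [339.4  74.9] [ 891.5 -343.1]
white 116 [341. 109.] [ 800.6 -345.7]
white 33 [328.1 111.7] [ 793.6 -312.8]
white 283 [128.8 156.4] [677.4 201.3]
white 62 [137.7 154.6] [682.3 178.2]
white 20 [243.1 142.7] [713.  -94.3]
white 161 [ 74.3 167. ] [649.7 343.1]
white 153 [ 67.5 178.3] [620.2 359.4]
white 1337 [  6.9 207.3] [544.7 514.3]
white 579 [505.1 189.5] [ 593.3 -748.4]
white 31 [164.4 186.2] [600.1 106.6]
white 1034 [ 25.1 216.8] [520.5 465. ]
white 75 [368.1 243.7] [ 457.4 -407.3]
white 143 [145.  262.5] [406.9 150.6]
white 228 [368.3 278.2] [ 372.8 -405.9]
white 207 [ 75.2 277.1] [369.1 327.1]
white 100 [ 27.7 291.3] [332.7 447. ]
white 34 [304.7 321. ] [ 268.2 -248.8]
white 143 [427.1 351.5] [ 200.1 -542.6]
white 308 [459.4 370.8] [ 156.2 -617.3]
white 2198 [205.4 374.4] [138.2  -6.3]
d [-264.5 -113.9   -7.4] rot [0.    0.    1.389] now [574.9  54.8 132.5] yaw 1.389 t 28.27 w 34.3 F [-0.7 -0.2 -0. ]
```

View pics/w8.png

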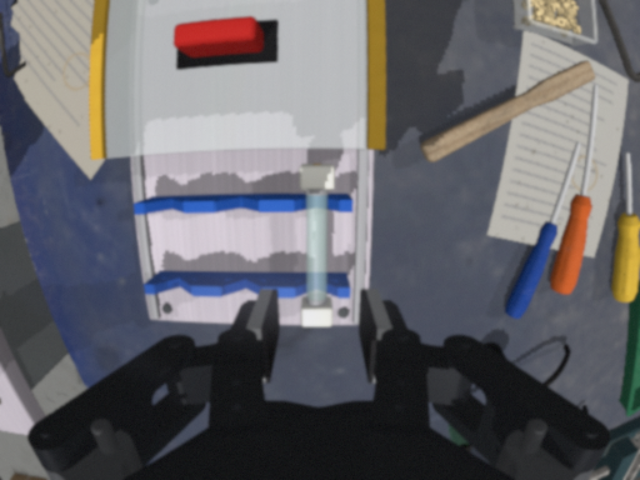

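Call:
play_rows --deltas '[-264, -114, 0, 0, 0, 1.41, 0.4, -264, -114, 0, 0, 0, 1.41, 0.4, -264, -114, 0, 0, 0, 1.41, 0.4, -264, -114, 0, 0, 0, 1.41, 0.4, -264, -114, 0, 0, 0, 1.41, 0.4, -264, -114, 0, 0, 0, 1.41, 0.4, -264, -114, 0, 0, 0, 1.41, 0.4, -264, -114, 0, 0, 0, 1.41, 0.4, -264, -114, 0, 0, 0, 1.41, 0.4, -264, -114, 0, 0, 0, 1.41, 0.4]'

```text
clock: 29.52
eef_pos: [414.9, -183.8, 132.1]
tool_rot: [-3.141, 0.001, -0.019]
force: [-0.6, 0.4, 0.2]
width: 34.1
gripper_force: 0.0
```

```bash
cat >> h.py <<'E'
def lamp(z=18,win=(190,110,330,270),vmin=110,smax=75):
    "long pale blob in the wrist view near the jaws: ends and middle"
    c=camera_info("wrist"); im=get_image("wrist"); 
    for a,ce,r in blobs(im,(0,0,vmin),(180,smax,255),150):
        if win[0]<ce[0]<win[2] and win[1]<ce[1]<win[3]:
            b=cv2.boxPoints(r); L=[np.hypot(*(b[1]-b[0])),np.hypot(*(b[2]-b[1]))]
            e=((b[0]+b[1])/2,(b[2]+b[3])/2) if L[1]>L[0] else ((b[1]+b[2])/2,(b[3]+b[0])/2)
            p=w("wrist",e,z,c); d=p[np.argmax(p[:,0])]-p[np.argmin(p[:,0])]
            print(a,"px",np.round(ce),"ends",np.round(p,1).tolist(),"len",round(np.hypot(*d)),"ang",round(np.arctan2(d[1],d[0]),3),"mid",np.round(p.mean(0),1))
    return im
E
python3 - <<'E'
from h import *
im=lamp(); cv2.imwrite('pics/w9.png',cv2.resize(im[:,:,::-1],(640,480)))
print(read_state()["qpos"])
go(415,-184.7,4,-0.03)
E
```

```text
691 px [252. 266.] ends [[342.0, -152.3], [327.5, -210.9]] len 60 ang 1.328 mid [ 334.8 -181.6]
[ 0.27479241  0.52317944  0.11401549  2.14629236 -0.12372984  0.4788938
 -1.1068687 ]
d [1.000e-01 8.000e-01 1.282e+02] rot [-0.     0.001  0.01 ] now [ 415.  -183.9  132.2] yaw -0.02 t 29.57 w 34.1 F [ 0.  -1.1 -0. ]
```

View pics/w9.png

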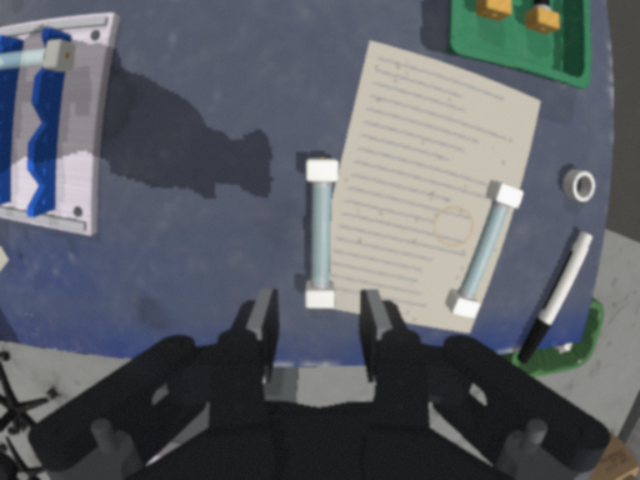

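Run:
```python
from h import *
c=camera_info("wrist")
for a in ([(322,170),(320,296.5)],[(505,194),(465,304)]):
    p=w("wrist",np.array(a)/1.25,18,c); d=p[0]-p[1]; m=p.mean(0)
    print(p,np.hypot(*d),np.arctan2(d[1],d[0]),m)
    go(m[0],m[1],5,np.arctan2(d[1],d[0]))
```

```text
[[ 462.59818131 -188.19659703]
 [ 368.25191511 -185.09508994]] 94.39723137253868 -0.03286182589304751 [ 415.42504821 -186.64584348]
d [  0.5   2.8 127.2] rot [-0.     0.001  0.013] now [ 415.  -183.9  132.2] yaw -0.02 t 29.57 w 34.1 F [ 0.  -1.1 -0. ]
[[ 446.30118853 -327.24948965]
 [ 356.89598413 -301.91238127]] 92.92609770306072 -0.27615534989835994 [ 401.59858633 -314.58093546]
d [-10.8 131.  127.2] rot [-0.     0.001  0.256] now [ 415.  -183.9  132.2] yaw -0.02 t 29.57 w 34.1 F [ 0.  -1.1 -0. ]
```

Call:
play_rows --deltas '[0.5, 2.2, 50, 0, 0, 0.013, 0.4, 0.5, 2.2, 100, 0, 0, 0.013, 0.4, 0.5, 2.2, 122, 0, 0, 0.013, 0.4, 0.5, 2.2, 127, 0, 0, 0.013, 0.35, 0.5, 2.2, 127, 0, 0, 0.013, 0.25, 0.5, 2.2, 127, 0, 0, 0.013, 0.2, 0.5, 2.2, 127, 0, 0, 0.013, 0.18, 0.5, 2.2, 127, 0, 0, 0.013, 0.17, 0.5, 2.2, 127, 0, 0, 0.013, 0.165, 0.5, 2.2, 127, 0, 0, 0.013, 0.165]'

```text
clock: 30.82
eef_pos: [415.9, -186.2, 5.8]
tool_rot: [-3.141, -0.0, -0.034]
force: [-0.2, 0.4, 0.1]
width: 14.3
gripper_force: 0.2
```

Call:
play_rows --deltas '[0, 0, 0, 0, 0, 0, 0.161, 0, 0, 0, 0, 0, 0, 0.159, 0, 0, 0, 0, 0, 0, 0.159]'

```text
clock: 31.2
eef_pos: [415.9, -186.3, 5.7]
tool_rot: [-3.142, -0.0, -0.034]
force: [0.2, 0.4, 3.1]
width: 13.9
gripper_force: 5.0
```

Call:
play_rows --deltas '[0, 0, -8, 0, 0, 0, 0.159, 0, 0, -25, 0, 0, 0, 0.159, 0, 0, -50, 0, 0, 0, 0.159, 0, 0, -80, 0, 0, 0, 0.159, 0, 0, -80, 0, 0, 0, 0.159]'

```text
clock: 31.82
eef_pos: [416.8, -186.8, 87.3]
tool_rot: [3.14, -0.003, -0.034]
force: [-0.7, -0.4, -1.3]
width: 13.6
gripper_force: 4.8
```

```bash
python3 -c "
from h import *
print(cr(0,1))
go(*cr(0,1),85,1.387)"
```

```text
[524.18296351  63.28311971]
d [  98.9 -253.6    2.1] rot [ 4.000e-03 -1.000e-03 -1.421e+00] now [ 416.8 -186.8   87.3] yaw -0.034 t 31.82 w 13.6 F [-0.7 -0.4 -1.3]
```

Call:
play_rows --deltas '[8, -20, 0, 0, 0, -0.1, 0.159, 21, -54, 0, 0, 0, -0.25, 0.159, 35, -90, 0, 0, 0, -0.42, 0.159, 49, -126, 0, 0, 0, -0.6, 0.159, 63, -162, 0, 0, 0, -0.78, 0.159, 77, -198, 0, 0, 0, -0.95, 0.159, 89, -229, 0, 0, 0, -1.12, 0.159, 97, -249, 0, 0, 0, -1.28, 0.159, 98, -252, 0, 0, 0, -1.42, 0.159, 98, -252, 0, 0, 0, -1.42, 0.159]'

```text
clock: 33.08
eef_pos: [521.4, 64.1, 84.6]
tool_rot: [-3.139, -0.001, 1.389]
force: [0.5, 0.0, 0.1]
width: 13.8
gripper_force: 4.8
```

Call:
play_rows --deltas '[0, 0, 5, 0, 0, 0, 0.159, 0, 0, 10, 0, 0, 0, 0.159, 0, 0, 10, 0, 0, 0, 0.159]'

```text
clock: 33.45
eef_pos: [521.7, 62.0, 75.0]
tool_rot: [-3.14, 0.001, 1.385]
force: [0.5, -0.2, -0.7]
width: 13.9
gripper_force: 4.8
```

```bash
python3 -c "
from h import *
go(*cr(0,1.5),33.5,1.387)"
```

```text
d [ 2.3  2.2 41.5] rot [-0.001  0.001 -0.002] now [521.7  62.   75. ] yaw 1.385 t 33.45 w 13.9 F [ 0.5 -0.2 -0.7]
```

Call:
play_rows --deltas '[2.3, 2.2, 5, 0, 0, 0, 0.159, 2.3, 2.2, 20, 0, 0, 0, 0.159, 2.3, 2.2, 32, 0, 0, 0, 0.159, 2.3, 2.2, 38, 0, 0, 0, 0.159, 2.3, 2.2, 41.5, 0, 0, 0, 0.159, 2.3, 2.2, 41.5, 0, 0, 0, 0.159]'

```text
clock: 34.2
eef_pos: [524.8, 64.0, 34.0]
tool_rot: [-3.141, 0.0, 1.386]
force: [0.5, 0.7, -0.7]
width: 13.4
gripper_force: 4.8
```

Call:
play_rows --deltas '[0, -0.5, 0.8, 0, 0, 0, 0.159, 0, -0.5, 0.8, 0, 0, 0, 0.159, 0, -0.5, 0.8, 0, 0, 0, 0.165, 0, -0.5, 0.8, 0, 0, 0, 0.175, 0, -0.5, 0.8, 0, 0, 0, 0.19, 0, -0.5, 0.8, 0, 0, 0, 0.22, 0, -0.5, 0.8, 0, 0, 0, 0.27, 0, -0.5, -10, 0, 0, 0, 0.3, 0, -0.5, -40, 0, 0, 0, 0.3, 0, -0.5, -80, 0, 0, 0, 0.4]'

```text
clock: 35.45
eef_pos: [523.8, 64.1, 115.0]
tool_rot: [-3.14, 0.001, 1.386]
force: [-0.1, 0.4, 0.5]
width: 34.3
gripper_force: 0.0
```

Run:
```python
from h import *
im=get_image("wrist"); cv2.imwrite('pics/w10.png',cv2.resize(im[:,:,::-1],(640,480)))
go(401.6,-314,132,-0.27)
```

```text
d [-394.8  -53.3  -13.4] rot [ 0.003 -0.007  1.655] now [527.   64.2 119.9] yaw 1.385 t 35.5 w 34.1 F [0.2 0.  2.8]
```

Call:
play_rows --deltas '[-395, -53, -13, 0, 0, 1.655, 0.4, -395, -53, -13, 0, 0, 1.655, 0.4, -395, -53, -13, 0, 0, 1.655, 0.4, -395, -53, -13, 0, 0, 1.655, 0.4, -395, -53, -13, 0, 0, 1.655, 0.4, -395, -53, -13, 0, 0, 1.655, 0.4, -395, -53, -13, 0, 0, 1.655, 0.4, -395, -53, -13, 0, 0, 1.655, 0.4, -395, -53, -13, 0, 0, 1.655, 0.4, -395, -53, -13, 0, 0, 1.655, 0.4]'

```text
clock: 36.75
eef_pos: [399.8, -314.3, 127.4]
tool_rot: [3.141, -0.0, -0.267]
force: [0.0, -0.3, -0.2]
width: 34.1
gripper_force: 0.0
```

Run:
```python
from h import *
s=read_state(); im=get_image("wrist"); a=cv2.resize(im[:,:,::-1],(512,384)); b=cv2.resize(cv2.imread('pics/w10.png')[80:300,80:400],(280,192))
o=np.zeros((384,792,3),np.uint8); o[:,:512]=a; o[:192,512:]=b; cv2.imwrite('pics/w11.png',o)
go(401.6,-314.6,5,-0.27)
```

```text
d [ 1.800e+00 -1.000e-01  1.224e+02] rot [ 0.    -0.     0.004] now [ 399.8 -314.2  127.4] yaw -0.266 t 36.8 w 33.9 F [ 0.2  0.5 -0.4]
```

View pics/w11.png

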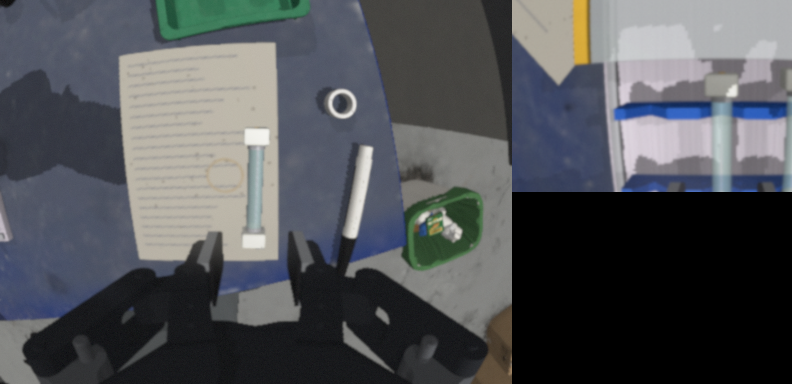

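Run:
```python
from h import *
c=camera_info("wrist")
p=w("wrist",np.array([(257,136.5),(254.5,240.5)]),18,c); d=p[0]-p[1]; m=p.mean(0)
print(p,np.hypot(*d),np.arctan2(d[1],d[0]),m)
go(m[0],m[1],5,np.arctan2(d[1],d[0]))
```

```text
[[ 445.33826311 -329.69461628]
 [ 353.71579717 -302.55587546]] 95.5572473355494 -0.2879685898799441 [ 399.52703014 -316.12524587]
d [  0.2   1.9 122.4] rot [ 0.    -0.     0.022] now [ 399.8 -314.2  127.4] yaw -0.266 t 36.8 w 33.9 F [ 0.2  0.5 -0.4]
```

Call:
play_rows --deltas '[0.5, 1.3, 50, 0, 0, 0.018, 0.4, 0.5, 1.3, 100, 0, 0, 0.018, 0.4, 0.5, 1.3, 117, 0, 0, 0.018, 0.4, 0.5, 1.3, 122, 0, 0, 0.018, 0.35, 0.5, 1.3, 122, 0, 0, 0.018, 0.25, 0.5, 1.3, 122, 0, 0, 0.018, 0.2, 0.5, 1.3, 122, 0, 0, 0.018, 0.18, 0.5, 1.3, 122, 0, 0, 0.018, 0.17, 0.5, 1.3, 122, 0, 0, 0.018, 0.165, 0.5, 1.3, 122, 0, 0, 0.018, 0.165]'

```text
clock: 38.05
eef_pos: [399.9, -315.7, 5.2]
tool_rot: [-3.142, -0.0, -0.287]
force: [-0.3, -0.2, 0.4]
width: 14.2
gripper_force: 0.2
```

Call:
play_rows --deltas '[0, 0, 0, 0, 0, 0, 0.161, 0, 0, 0, 0, 0, 0, 0.159, 0, 0, 0, 0, 0, 0, 0.159]'

```text
clock: 38.42
eef_pos: [399.8, -315.7, 5.2]
tool_rot: [-3.141, -0.0, -0.287]
force: [-0.3, 0.9, 2.1]
width: 13.7
gripper_force: 5.0
```

Call:
play_rows --deltas '[0, 0, -8, 0, 0, 0, 0.159, 0, 0, -25, 0, 0, 0, 0.159, 0, 0, -50, 0, 0, 0, 0.159, 0, 0, -80, 0, 0, 0, 0.159, 0, 0, -80, 0, 0, 0, 0.159]'

```text
clock: 39.05
eef_pos: [400.6, -316.9, 87.0]
tool_rot: [3.139, -0.003, -0.287]
force: [0.1, 0.7, -0.8]
width: 13.4
gripper_force: 4.8
```

```bash
python3 -c "
from h import *
print(cr(-52,1.5))
go(*cr(-52,1),85,1.387)"
```

```text
[473.15222056  73.28878184]
d [ -40.9 -394.3    1. ] rot [ 5.000e-03 -1.000e-03 -1.674e+00] now [ 400.6 -316.9   87. ] yaw -0.287 t 39.05 w 13.4 F [ 0.1  0.7 -0.8]
```

Call:
play_rows --deltas '[-2, -20, 0, 0, 0, -0.1, 0.159, -6, -60, 0, 0, 0, -0.25, 0.159, -10, -105, 0, 0, 0, -0.42, 0.159, -15, -150, 0, 0, 0, -0.6, 0.159, -20, -195, 0, 0, 0, -0.78, 0.159, -25, -240, 0, 0, 0, -0.95, 0.159, -30, -285, 0, 0, 0, -1.12, 0.159, -34, -325, 0, 0, 0, -1.28, 0.159, -37, -360, 0, 0, 0, -1.44, 0.159, -40, -383, 0, 0, 0, -1.6, 0.159]'

```text
clock: 40.3
eef_pos: [469.6, 64.9, 84.4]
tool_rot: [-3.141, -0.0, 1.32]
force: [0.4, -0.6, -0.9]
width: 13.4
gripper_force: 4.9
```

```bash
python3 -c "
from h import *
go(*cr(-52,1.5),80,1.387)"
```

```text
d [9.  1.3 4.4] rot [-0.001 -0.    -0.067] now [469.6  64.9  84.4] yaw 1.32 t 40.3 w 13.4 F [ 0.4 -0.6 -0.9]
```

Call:
play_rows --deltas '[5, 1.3, 4, 0, 0, -0.067, 0.159, 8, 1.3, 4, 0, 0, -0.067, 0.159, 8, 1.3, 4, 0, 0, -0.067, 0.159, 8, 1.3, 4, 0, 0, -0.067, 0.159]'

```text
clock: 40.8
eef_pos: [473.1, 69.2, 81.1]
tool_rot: [-3.142, 0.001, 1.377]
force: [0.6, 0.9, -0.6]
width: 13.6
gripper_force: 4.9
```

```bash
python3 -c "
from h import *
go(*cr(-52,1.5),33,1.387)"
```

```text
d [ 4.  -0.7 48.1] rot [-0.     0.001 -0.01 ] now [473.1  69.2  81.1] yaw 1.377 t 40.8 w 13.6 F [ 0.6  0.9 -0.6]
```

Call:
play_rows --deltas '[4, -0.7, 10, 0, 0, -0.008, 0.159, 4, -0.7, 25, 0, 0, -0.008, 0.159, 4, -0.7, 38, 0, 0, -0.008, 0.159, 4, -0.7, 44, 0, 0, -0.008, 0.159, 4, -0.7, 47.5, 0, 0, -0.008, 0.159, 4, -0.7, 47.5, 0, 0, -0.008, 0.159]'

```text
clock: 41.55
eef_pos: [473.3, 74.3, 33.5]
tool_rot: [-3.141, 0.0, 1.388]
force: [-0.0, -0.9, -0.9]
width: 13.9
gripper_force: 4.9
```

Call:
play_rows --deltas '[0, 0, 0.8, 0, 0, 0, 0.159, 0, 0, 0.8, 0, 0, 0, 0.159, 0, 0, 0.8, 0, 0, 0, 0.165, 0, 0, 0.8, 0, 0, 0, 0.175, 0, 0, 0.8, 0, 0, 0, 0.19, 0, 0, 0.8, 0, 0, 0, 0.22, 0, 0, 0.8, 0, 0, 0, 0.27, 0, 0, -10, 0, 0, 0, 0.3, 0, 0, -40, 0, 0, 0, 0.3, 0, 0, -90, 0, 0, 0, 0.4]'

```text
clock: 42.8
eef_pos: [472.3, 74.2, 124.2]
tool_rot: [-3.139, 0.001, 1.388]
force: [1.3, -0.0, -0.6]
width: 34.2
gripper_force: 0.0
```

Call:
play_rows --deltas '[-40, 30, -60, 0, 0, 0, 0.4, -40, 30, -60, 0, 0, 0, 0.4, -40, 30, -60, 0, 0, 0, 0.4]'

```text
clock: 43.18
eef_pos: [495.8, 29.3, 184.5]
tool_rot: [3.14, -0.001, 1.386]
force: [-0.4, 0.0, -0.5]
width: 33.7
gripper_force: 0.0
```

Run:
```python
from h import *
im=get_image("wrist"); cv2.imwrite('pics/w12.png',cv2.resize(im[60:300,110:380,::-1],None,fx=2.4,fy=2.4,interpolation=cv2.INTER_CUBIC))
g=cr(0,130.5); go(g[0],g[1],150,-0.184)
c=camera_info("wrist")
for a,ce,r in blobs(im,(0,170,120),(6,255,255)): print(a,ce,w("wrist",ce,96,c)[0])
```

```text
d [167.4  23.1  33.4] rot [-1.000e-03  0.000e+00  1.572e+00] now [494.7  30.2 183.3] yaw 1.388 t 43.23 w 34.3 F [-0.5  0.  -0.1]
272 [269.14338235   4.30514706] [533.21733281 181.32393247]
```

View pics/w12.png

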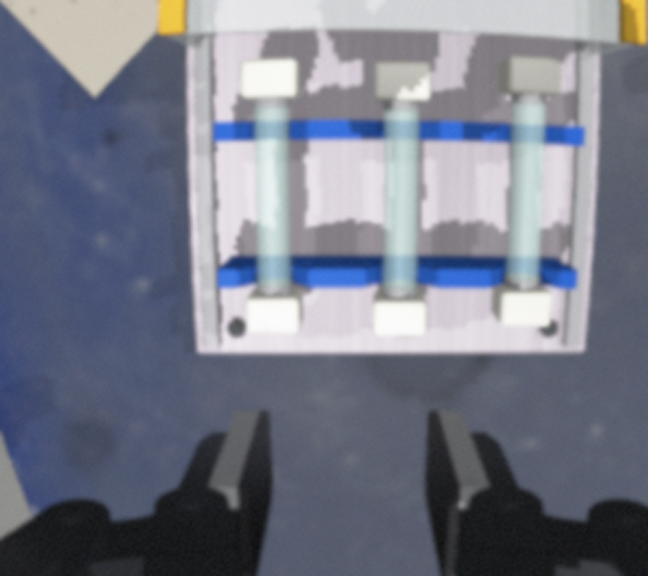

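Run:
```python
from h import *
c=camera_info("wrist"); R=np.array([[np.cos(YAW),np.sin(YAW)],[-np.sin(YAW),np.cos(YAW)]])
q=R@(c["T"][:2,3]-O); print("cam",q)
for x,ys in((524,(59,92,290,325)),(400,(65,98,296,332)),(272,(61,96,295,331))):
    print([np.round(R@(w("wrist",(110+x/2.4,60+y/2.4),49.5,c)[0]-O),1).tolist() for y in ys])
for x in(335,460): print("bar",[np.round(R@(w("wrist",(110+x/2.4,60+y/2.4),44,c)[0]-O),1).tolist() for y in (122,140,260,287)])
```

```text
cam [-23.34011748  30.85685336]
[[44.7, 59.1], [44.9, 46.0], [48.0, -33.5], [49.0, -48.3]]
[[-3.8, 54.8], [-3.7, 41.9], [-2.7, -36.3], [-2.4, -51.3]]
[[-52.7, 56.5], [-52.7, 42.8], [-53.9, -36.0], [-54.3, -51.0]]
bar [[-28.7, 32.4], [-28.7, 25.3], [-28.7, -22.8], [-28.8, -34.0]]
bar [[20.5, 33.1], [20.6, 26.0], [21.9, -22.5], [22.3, -33.8]]
```

```bash
python3 -c "
from h import *
print(cr(52,-62)); go(*cr(52,-62),110,1.387)"
```

```text
[563.77848736  -8.16752404]
d [-25.2  75.   73.2] rot [-0.001 -0.001  0.001] now [494.7  30.2 183.3] yaw 1.388 t 43.23 w 34.3 F [-0.5  0.  -0.1]
```

Call:
play_rows --deltas '[-25, 75, 30, 0, 0, 0, 0.4, -25, 75, 73, 0, 0, 0, 0.4, -25, 75, 73, 0, 0, 0, 0.4, -25, 75, 73, 0, 0, 0, 0.4, -25, 75, 73, 0, 0, 0, 0.4]'

```text
clock: 43.85
eef_pos: [564.8, -7.5, 112.2]
tool_rot: [3.14, -0.001, 1.389]
force: [-0.5, -0.2, -0.1]
width: 33.9
gripper_force: 0.0
```

Run:
```python
from h import *
c=camera_info("wrist"); im=get_image("wrist"); cv2.imwrite("pics/w13.png",im[:,:,::-1])
R=np.array([[np.cos(YAW),np.sin(YAW)],[-np.sin(YAW),np.cos(YAW)]]); print("cam",R@(c["T"][:2,3]-O),c["T"][2,3],read_state()["eef_pos"])
hsv=cv2.cvtColor(im,cv2.COLOR_RGB2HSV)
def at(x,y,z): 
    u,v=proj("wrist",[*cr(x,y),z],c)[0]; return cv2.getRectSubPix(im,(1,1),(float(u),float(v)))[0,0] if 0<=u<511 and 0<=v<383 else None
for x in(52,59,44):
    print(x); print(" ".join(f"{y}:{at(x,y,49.5)}" for y in range(-62,64,2)))
print("bars at x=26"); print(" ".join(f"{y}:{at(26,y,44)}" for y in range(-42,44,2)))
```

```text
cam [51.94724337  6.5166423 ] 255.22435782308062 [564.97279143  -7.63552415 112.33284378]
52
-62:[112 114 126] -60:[211 204 213] -58:[225 220 226] -56:[226 220 226] -54:[226 221 228] -52:[226 220 227] -50:[225 221 224] -48:[248 248 247] -46:[250 251 249] -44:[250 250 248] -42:[250 250 247] -40:[249 249 246] -38:[249 248 245] -36:[228 227 222] -34:[163 161 161] -32:[186 185 189] -30:[176 188 187] -28:[171 196 203] -26:[158 192 209] -24:[156 189 205] -22:[180 204 210] -20:[204 220 219] -18:[204 220 218] -16:[204 221 219] -14:[204 220 218] -12:[204 220 218] -10:[203 220 218] -8:[203 220 218] -6:[203 220 218] -4:[203 220 218] -2:[203 221 219] 0:[204 221 219] 2:[203 220 219] 4:[204 220 219] 6:[204 221 219] 8:[204 221 219] 10:[204 220 219] 12:[204 221 219] 14:[204 220 219] 16:[199 216 213] 18:[197 215 213] 20:[197 215 212] 22:[186 207 209] 24:[156 188 203] 26:[157 189 206] 28:[158 190 209] 30:[168 198 212] 32:[203 219 219] 34:[204 221 220] 36:[206 222 221] 38:[196 215 212] 40:[180 194 192] 42:[192 191 195] 44:[184 183 184] 46:[233 232 226] 48:[249 249 246] 50:[249 249 246] 52:[249 249 246]
[... 2333 characters left out ...]
09 201 211] -36:[202 196 212] -34:[ 91 132 222] -32:[ 62 118 223] -30:[ 62 119 223] -28:[ 60 116 218] -26:[ 30  65 126] -24:[ 34  57 106] -22:[109 108 122] -20:[126 122 127] -18:[128 122 128] -16:[127 122 129] -14:[127 121 128] -12:[128 123 129] -10:[135 129 136] -8:[201 194 203] -6:[210 201 211] -4:[209 201 210] -2:[210 201 210] 0:[210 201 211] 2:[210 202 211] 4:[210 201 211] 6:[209 200 210] 8:[210 202 211] 10:[209 200 209] 12:[210 200 210] 14:[209 199 209] 16:[209 200 210] 18:[208 200 210] 20:[209 201 211] 22:[191 184 197] 24:[ 50  67 110] 26:[ 37  74 141] 28:[ 37  75 147] 30:[ 37  76 147] 32:[ 50  81 146] 34:[118 117 131] 36:[127 122 128] 38:[127 123 128] 40:[128 122 128] 42:[160 153 160]
```

```bash
python3 -c "
from h import *
go(*cr(52,1),112,1.387)"
```

```text
d [62.3 -0.9  0.4] rot [ 0.002 -0.001  0.002] now [565.   -7.6 112.3] yaw 1.389 t 43.9 w 34.3 F [-0.3  0.2  0.7]
```

Call:
play_rows --deltas '[40, -0.9, 0, 0, 0, 0, 0.4, 62, -0.9, 0, 0, 0, 0, 0.4, 62, -0.9, 0, 0, 0, 0, 0.4, 62, -0.9, 40, 0, 0, 0, 0.4, 62, -0.9, 75, 0, 0, 0, 0.4, 62, -0.9, 86, 0, 0, 0, 0.35, 62, -0.9, 86, 0, 0, 0, 0.25, 62, -0.9, 86, 0, 0, 0, 0.2, 62, -0.9, 86, 0, 0, 0, 0.175, 62, -0.9, 86, 0, 0, 0, 0.165]'

```text
clock: 45.15
eef_pos: [575.2, 52.6, 25.3]
tool_rot: [3.141, -0.0, 1.388]
force: [-0.4, 1.0, 0.3]
width: 13.9
gripper_force: 0.5
```

Call:
play_rows --deltas '[0, 0, 0, 0, 0, 0, 0.162, 0, 0, 0, 0, 0, 0, 0.16, 0, 0, 0, 0, 0, 0, 0.159, 0, 0, 0, 0, 0, 0, 0.159]'

```text
clock: 45.65
eef_pos: [575.1, 52.6, 25.0]
tool_rot: [3.142, -0.0, 1.388]
force: [-2.0, 0.4, 4.9]
width: 13.3
gripper_force: 5.6
```

Call:
play_rows --deltas '[0, 0, -3, 0, 0, 0, 0.159, 0, 0, -6, 0, 0, 0, 0.159, -3, 0, -6, 0, 0, 0, 0.159, -5, 0, -6, 0, 0, 0, 0.159, -5, 0, -6, 0, 0, 0, 0.159]'

```text
clock: 46.28
eef_pos: [574.1, 47.1, 30.5]
tool_rot: [-3.142, 0.0, 1.387]
force: [-0.5, 0.2, -1.1]
width: 13.6
gripper_force: 5.3
```

Call:
play_rows --deltas '[0, 0.3, 2, 0, 0, 0, 0.159, 0, 0.3, 4, 0, 0, 0, 0.159, 0, 0.3, 5, 0, 0, 0, 0.159, 0, 0.3, 5, 0, 0, 0, 0.162, 0, 0.3, 5, 0, 0, 0, 0.17, 0, 0.3, 5, 0, 0, 0, 0.19, 0, 0.3, 5, 0, 0, 0, 0.24, 0, 0.3, 5, 0, 0, 0, 0.28, 0, 0.3, -20, 0, 0, 0, 0.3, 0, 0.3, -60, 0, 0, 0, 0.35]'

```text
clock: 47.52
eef_pos: [573.4, 47.4, 90.2]
tool_rot: [-3.139, 0.001, 1.388]
force: [1.4, 1.0, -0.2]
width: 30.0
gripper_force: 0.0
```

Call:
play_rows --deltas '[-55, 0, -28, 0, 0, 0, 0.4, -55, 0, -28, 0, 0, 0, 0.4, -55, 0, -28, 0, 0, 0, 0.4, -55, 0, -28, 0, 0, 0, 0.4]'

```text
clock: 48.02
eef_pos: [564.1, -5.2, 117.9]
tool_rot: [-3.14, -0.001, 1.389]
force: [-0.2, 0.7, -0.2]
width: 34.4
gripper_force: 0.0
```

```bash
cat >> h.py <<'E'
def caps(lanes=(-52,0,52)):
    c=camera_info("wrist"); im=get_image("wrist"); hsv=cv2.cvtColor(im,cv2.COLOR_RGB2GRAY).astype(float)
    for x in lanes:
        ys=np.arange(-66,70,.5); uv=proj("wrist",[[*cr(x,y),49.5] for y in ys],c).astype(np.float32)
        g=cv2.remap(hsv.astype(np.float32),uv[:,:1],uv[:,1:],cv2.INTER_LINEAR)[:,0]
        rgb=cv2.remap(im,uv[:,:1],uv[:,1:],cv2.INTER_LINEAR)[:,0].astype(int)
        pale=(rgb[:,0]>=rgb[:,2]+1)&(g>120)
        print(x,"cap-like y:",[(s[0],s[-1]) for s in np.split(ys[pale],np.flatnonzero(np.diff(ys[pale])>1)+1) if len(s)>6])
E
python3 - <<'E'
from h import *
caps(); go(*cr(0,131),160,-0.184)
E
```

```text
-52 cap-like y: [(np.float64(-53.0), np.float64(-37.0)), (np.float64(41.5), np.float64(57.0))]
0 cap-like y: [(np.float64(-48.5), np.float64(-38.0)), (np.float64(40.5), np.float64(56.5))]
52 cap-like y: [(np.float64(-48.5), np.float64(-39.0)), (np.float64(39.0), np.float64(55.5))]
d [190.2 -51.4 -42. ] rot [-1.000e-03  1.000e-03  1.574e+00] now [564.2  -5.2 117.8] yaw 1.39 t 48.08 w 34.0 F [-0.5 -0.1  0.5]
```

Call:
play_rows --deltas '[0, 0, -42, 0, 0, 0, 0.4, 40, -10, -42, 0, 0, 0.187, 0.4, 80, -22, -42, 0, 0, 0.37, 0.4, 120, -35, -42, 0, 0, 0.56, 0.4, 160, -45, -42, 0, 0, 0.75, 0.4, 190, -51, -42, 0, 0, 0.93, 0.4, 190, -51, -42, 0, 0, 1.12, 0.4, 190, -51, -42, 0, 0, 1.3, 0.4, 190, -51, -42, 0, 0, 1.48, 0.4, 190, -51, -42, 0, 0, 1.574, 0.4]'

```text
clock: 49.32
eef_pos: [548.3, 190.6, 159.7]
tool_rot: [3.141, 0.001, -0.188]
force: [0.0, 0.5, 0.2]
width: 34.3
gripper_force: 0.0
```

Call:
play_rows --deltas '[0, 0, 0, 0, 0, 0, 0.4, 0, 0, 0, 0, 0, 0, 0.4, 0, 0, 0, 0, 0, 0, 0.4]'

```text
clock: 49.7
eef_pos: [548.8, 189.7, 160.5]
tool_rot: [-3.141, 0.0, -0.185]
force: [-0.3, -0.1, 0.5]
width: 33.8
gripper_force: 0.0
```

Run:
```python
from h import *
c=camera_info("wrist"); im=get_image("wrist")
for a,ce,r in blobs(im,(0,170,120),(6,255,255)): print(a,ce,w("wrist",ce,96,c)[0])
go(549.2,189.8,73,-0.184)
```

```text
22 [ 2.45454545 58.09090909] [726.76596028 388.64594397]
801 [254.66292135 202.25593009] [552.27536614 188.01979624]
d [ 0.3 -0.2 87.6] rot [-0.     0.    -0.002] now [548.9 189.6 160.6] yaw -0.186 t 49.75 w 34.5 F [ 0.1 -0.3  0. ]
```

Call:
play_rows --deltas '[0, 0, 45, 0, 0, 0, 0.4, 0, 0, 78, 0, 0, 0, 0.4, 0, 0, 88, 0, 0, 0, 0.4, 0, 0, 88, 0, 0, 0, 0.3, 0, 0, 88, 0, 0, 0, 0.2, 0, 0, 88, 0, 0, 0, 0.17, 0, 0, 88, 0, 0, 0, 0.165]'

```text
clock: 50.62
eef_pos: [549.5, 190.0, 73.4]
tool_rot: [-3.141, -0.001, -0.186]
force: [-0.7, 0.5, 0.2]
width: 14.0
gripper_force: 0.3
```

Call:
play_rows --deltas '[0, 8, 0, 0, 0, 0, 0.165, 0, 22, 0, 0, 0, 0, 0.165, 0, 37, 0, 0, 0, 0, 0.165, 0, 52, 0, 0, 0, 0, 0.165, 0, 67, 0, 0, 0, 0, 0.165, 0, 82, 0, 0, 0, 0, 0.165, 0, 97, 0, 0, 0, 0, 0.165, 0, 110, 0, 0, 0, 0, 0.165, 0, 118, 0, 0, 0, 0, 0.165, 0, 123, 0, 0, 0, 0, 0.165]'

```text
clock: 51.88
eef_pos: [525.9, 68.2, 72.6]
tool_rot: [-3.142, 0.0, -0.186]
force: [1.7, 1.0, 0.3]
width: 14.1
gripper_force: 0.7
```

Call:
play_rows --deltas '[0, 2, 0, 0, 0, 0, 0.165, 0, 4, 0, 0, 0, 0, 0.165, 0, 4, 0, 0, 0, 0, 0.165]'

```text
clock: 52.25
eef_pos: [525.2, 64.7, 72.5]
tool_rot: [3.141, 0.0, -0.186]
force: [0.7, 0.7, 0.1]
width: 14.4
gripper_force: 0.2
```

Call:
play_rows --deltas '[0, 2, 0, 0, 0, 0, 0.165, 0, 3, 0, 0, 0, 0, 0.165, 0, 3, 0, 0, 0, 0, 0.165]'

```text
clock: 52.62
eef_pos: [524.7, 62.3, 72.5]
tool_rot: [-3.141, 0.001, -0.186]
force: [0.8, 2.3, -0.4]
width: 13.9
gripper_force: 1.3
```

Call:
play_rows --deltas '[0, 2, 0, 0, 0, 0, 0.165, 0, 2, 0, 0, 0, 0, 0.165]'

```text
clock: 52.88
eef_pos: [524.7, 62.3, 72.5]
tool_rot: [-3.138, 0.001, -0.185]
force: [1.1, 6.8, -1.4]
width: 14.2
gripper_force: 3.4
```

Call:
play_rows --deltas '[0, 2, 0, 0, 0, 0, 0.165, 0, 2, 0, 0, 0, 0, 0.165]'

```text
clock: 53.12
eef_pos: [524.7, 62.3, 72.5]
tool_rot: [-3.136, 0.001, -0.183]
force: [2.1, 10.1, -1.8]
width: 14.2
gripper_force: 5.3
```

Call:
play_rows --deltas '[0, -4, 0, 0, 0, 0, 0.17, 0, -5, 0, 0, 0, 0, 0.22, 0, -5, 0, 0, 0, 0, 0.4, 0, -5, 0, 0, 0, 0, 0.4, 0, -5, -40, 0, 0, 0, 0.4, 0, -5, -100, 0, 0, 0, 0.4, 0, -5, -150, 0, 0, 0, 0.4, 0, -5, -150, 0, 0, 0, 0.4]'

```text
clock: 54.12
eef_pos: [527.3, 62.0, 226.2]
tool_rot: [-3.139, -0.007, -0.187]
force: [0.4, 0.6, -0.2]
width: 34.3
gripper_force: 0.0
```

Run:
```python
from h import *
np.set_printoptions(precision=1,suppress=True)
c=camera_info("wrist"); im=get_image("wrist"); s=read_state(); print(s["eef_pos"])
for a,ce,r in blobs(im,(0,170,120),(6,255,255)): print("red",a,ce,w("wrist",ce,96,c)[0])
for a,ce,r in blobs(im,(18,150,150),(32,255,255)): print("yellow",a,w("wrist",ce,66,c)[0])
c=camera_info("top"); im=get_image("top")
for a,ce,r in blobs(im,(10,100,100),(20,220,255)): print("brass top",a,w("top",ce,24,c)[0])
for a,ce,r in blobs(im,(18,150,150),(32,255,255)): print("yellow top",a,w("top",ce,66,c)[0])
```

```text
[525.8  62.6 224. ]
red 594 [255.5 188.1] [525.2  60.9]
yellow 19 [ 593.4 -271.5]
yellow 1111 [607.3  46.3]
yellow 448 [436.9  77.6]
brass top 136 [794.5   2.4]
brass top 56 [ 209.1 -574.2]
brass top 49 [ 174.8 -524.9]
yellow top 306 [854.5 -29.1]
yellow top 32 [ 680.5 -319.2]
yellow top 32 [ 677.7 -362.4]
yellow top 190 [611.3  49.1]
yellow top 38 [ 589.3 -310.2]
yellow top 35 [ 585.9 -353.1]
yellow top 180 [440.9  78.9]
```

```bash
python3 -c "
from cell import *
print(finish_job())"
```

```text
the job is handed in; nothing more can be done
None
```

The job is handed in: both spent lamps are flat in the near tray, all three good lamps are seated with their caps outside the blue bars, and the guard is shut to its stop.

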